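# Close the sweet canisters and lay out the gift tubes

## Robot

A 6-joint arm with a two-finger parallel gripper is mounted at the origin on the work surface. World frame = base frame: x ahead of the robot, y to its left, z up, the work surface at z = 0. Lengths are in m, angles in rad, forces in N, time in s.
With the tool pointing down it reaches from about 0.25 to 0.775 m from the base axis. Payload 4 kg.
Tool frame: the origin (TCP) lies on the centre line of the jaws, within the pads' length; the fingertips stand robot.tips_ahead ahead of it and the grasp point (between the pads) lies 8 mm behind it (robot.tips_ahead is the distance from the TCP to the fingertips, in m); z points along the fingers, y is the line along which they close (so a half turn about z gives the same grasp; the last joint's range is limited). The gripper opens to 94 mm and grips with 3 to 60 N. Pads are 16 mm wide; open, the fingers measure 119 mm over their backs; the gripper's body (75 mm by 177 mm) begins 78 mm behind the grasp point.
Start: joints at [-1.294, 0.087, 1.371, -0, 1.684, -0.103], TCP at [0.204, -0.511, 0.217] pointing down, gripper open.
Joint ranges: [-3.1, 3.1], [-0.76, 2.03], [0.27, 2.55], [-1.08, 4.22], [0.17, 2.65], [-2.57, 2.57]. Speed limits (rad/s): [2.79, 2.79, 3.14, 3.14, 3.14, 3.14].

## Interface

Orientations are given as [roll, pitch, yaw] about the fixed x, y, z axes, in that order (R = Rz(yaw) Ry(pitch) Rx(roll)).
In Python, from bench import robot, snapshot, close_job, spotter gives the robot as it stands. The module is installed in compiled form; this text tells all that it offers.
- The arm moves only by the tool servo_tool, never from a script. Its argument "commands" is one flat list of numbers, 7 for each row, row after row: the shift along the tool's x, y, z in m, then the turn, a rotation vector about the tool's x, y, z in degrees, then the finger opening in m, from 0 to 0.094. In form: [x, y, z, ax, ay, az, grip, x, y, z, ax, ay, az, grip, ...]. A call has 1 to 10 rows; each row is the pose to reach, as a shift and turn from the pose commanded when the call began, along the tool's axes at that moment; what a row does not reach only later rows make up. A row lasts 1/8 s, in which the tool goes at most 62.5 mm and 10.7 degrees, less where a joint would pass 70% of its speed; a pose out of reach is approached as far as the arm can. A call with a gripper value outside its range is refused whole. The fingers move at their own pace and stop on an object; the grip force is fixed at half the most. Time passes only in rows, so rows that repeat a pose let the fingers close. It gives the time, the measured TCP pose, the force, the opening and the grip force at its end, in the units of the state.
- robot.get_obs(): the state, without advancing time (a new reading comes with each control period).
- snapshot(name): name is "scene" or "top" or "wrist"; returns a dict with "img" (384x512x3 uint8, blue, green, red), "camera_matrix" (3x3 intrinsics, pixels), "extrinsics" (4x4, takes a point from camera to world coordinates); the wrist camera has in their place "hand_eye" (4x4, takes a point from camera to tool coordinates, whose origin is the TCP and whose axes are the flange's). Camera axes: x right, y down, z forward; pixel columns grow to the right and rows downward; lengths in m; the calibration is good to about 2 mm. A picture is of the moment at which its call begins: read the wrist's pose just before it. There is no depth.
- close_job(): hands the job in; it is judged then, once.
Trained networks look in a picture, given as the dict that the camera call returned (one of the last four; its "shot" number tells which), for a name from the list of things; names that differ only in an ending like _2 or _b are one class to them, and where a whole thing is asked for, a point or a joint stands for the part that bears it (a point fixed in the world has none). Each returns a list of dicts, best first, with "conf" (0 to 1); they miss things now and then, are a little off and sometimes report something else, mostly with a low value. They report only what shows in the picture. A call takes as long as a camera call. They do not tell look-alikes from the thing itself.
- spotter.trace(name, picture): "region" (384x512 bool, what is visible of it) and "box" ([left, top, width, height] in pixels, round what is visible of it).
The state is a dict: "time": time; "joint_positions": joint angles; "qvel": joint speeds; "joint_torque": joint torques, N m; "tool_pos": TCP position; "ee_rot": TCP orientation; "wrist_force": force on the tool from outside, world axes, zero at the start; "wrist_torque": the same for the moment, N m; "width": finger opening in m; "finger_force": force on a finger pad.
Only numpy, scipy, OpenCV 4.12 (cv2) and the standard library are available. Lean on these libraries where they do the work, as an engineer would, in place of code of your own. Each camera call takes 0.05 s, during which the arm holds its last target. There are 200 camera calls.

## Task

Get the chocolate counter ready for the shop to open: put every lid that lies on the counter fully home on the canister it fits (a canister without a lid stays open), take the rolling pin out of the wooden cradle and lay it flat in the aluminium tray, and lay the two upright gift tubes on their sides in the cradle, one centred in each bay. Do not tip a canister over, and leave the water bottle, the jar and the bowl where they are.

Things in the scene. Friction and masses are not known exactly. Their poses are not given: they have to be found in the camera images.
- can_round_large: open steel canister with sweets in it, round, 82 mm across, 50 mm high, wall 2.5 mm; origin at the centre of its underside, z up. It is loose, 0.3 kg.
- lid_round_large: loose steel lid of the round large canister, may be absent: plate 84 mm across, 4 mm thick; plug 8 mm deep below, 2.5 mm play all round in the mouth; on top a round knob 22 mm across, 22 mm high, wooden. Origin: centre of the plug's underside, z up (plate top 12 mm, knob top 34 mm). Any turn about z fits.
- rim_round_large (a point): centre of the mouth of the round large canister, at its rim (50 mm above its underside); with the lid on, the lid's origin is 8 mm below this point
- can_round_small: open steel canister with sweets in it, round, 60 mm across, 50 mm high, wall 2.5 mm; origin at the centre of its underside, z up. It is loose, 0.3 kg.
- lid_round_small: loose steel lid of the round small canister, may be absent: plate 62 mm across, 4 mm thick; plug 8 mm deep below, 2.5 mm play all round in the mouth; on top a round knob 22 mm across, 22 mm high, wooden. Origin: centre of the plug's underside, z up (plate top 12 mm, knob top 34 mm). Any turn about z fits.
- rim_round_small (a point): centre of the mouth of the round small canister, at its rim (50 mm above its underside); with the lid on, the lid's origin is 8 mm below this point
- can_square: open steel canister with sweets in it, square, 66 x 66 mm, 50 mm high, wall 2.5 mm; origin at the centre of its underside, z up. It is loose, 0.3 kg.
- lid_square: loose steel lid of the square canister, may be absent: plate 68 x 68 mm, 4 mm thick; plug 8 mm deep below, 2.5 mm play all round in the mouth; on top a bar knob 34 mm long (along x) and 14 mm thick (along y), 22 mm high, wooden. Origin: centre of the plug's underside, z up (plate top 12 mm, knob top 34 mm). It fits in any of four quarter turns.
- rim_square (a point): centre of the mouth of the square canister, at its rim (50 mm above its underside); with the lid on, the lid's origin is 8 mm below this point
- can_oblong: open steel canister with sweets in it, oblong, 84 mm (x) by 54 mm (y), 50 mm high, wall 2.5 mm; origin at the centre of its underside, z up. It is loose, 0.3 kg.
- lid_oblong: loose steel lid of the oblong canister, may be absent: plate 86 mm (x) by 56 mm (y), 4 mm thick; plug 8 mm deep below, 2.5 mm play all round in the mouth; on top a bar knob 34 mm long (along x) and 14 mm thick (along y), 22 mm high, wooden. Origin: centre of the plug's underside, z up (plate top 12 mm, knob top 34 mm). It fits with its x along the canister's x, either way round.
- rim_oblong (a point): centre of the mouth of the oblong canister, at its rim (50 mm above its underside); with the lid on, the lid's origin is 8 mm below this point
- cradle: fixed wooden cradle: board 100 mm (x) by 160 mm (y), 10 mm thick, origin at centre of its underside. Two bays run along its x, 55 mm either side of the middle. Each has two V saddles (45 degree faces, 16 mm long) centred 38 mm before and behind the middle, 60 mm free between; saddles reach 25 mm either side of the bay's middle line and 35 mm above the counter.
- bay0 (a point): middle of bay 0 of the cradle, at the height of the axis of a gift tube that lies in it (44 mm above the counter); x along the bay, z up
- tube0: closed round cardboard gift tube, 44 mm across, 120 mm long, 0.12 kg, pale cap at its top end; origin at the centre of its underside, z along its axis towards the cap. It starts standing upright.
- tube0_mid (a point): middle of that gift tube, on its axis, 60 mm from either end
- bay1 (a point): middle of bay 1 of the cradle, at the height of the axis of a gift tube that lies in it (44 mm above the counter); x along the bay, z up
- tube1: closed round cardboard gift tube, 44 mm across, 120 mm long, 0.12 kg, pale cap at its top end; origin at the centre of its underside, z along its axis towards the cap. It starts standing upright.
- tube1_mid (a point): middle of that gift tube, on its axis, 60 mm from either end
- pin: plain wooden rolling pin, 28 mm across, 170 mm long, 0.08 kg; origin at its middle on its axis, x along its axis. It starts lying in a bay of the cradle, its axis about 33 mm above the counter.
- tray: fixed aluminium tray, 210 mm (x) by 90 mm (y), rim 22 mm high, wall and floor 3 mm; origin at the centre of its underside
- water: water bottle, 62 mm across, 190 mm high: leave alone
- jar: amber glass jar, 72 mm across, 85 mm high: leave alone
- bowl: white bowl, 110 mm across, 50 mm high: leave alone
Not all that is in view belongs to the job. Leave any blue, green or orange look-alike of the lid_oblong alone.

How it is judged:
At the end, for the whole second after the job is handed in: Each lid present: plate on its own canister's rim within 3 mm, centred to 6 mm, level. Canisters upright. Each tube lies along a cradle bay: within 8 mm sideways, 28 mm along, 6 mm in height, 0.12 rad. Pin flat on the tray's floor, centred to 30 mm along. All released, at rest (horizontal distance between lid_round_large and rim_round_large below 0.006 m and z of lid_round_large in the frame of rim_round_large between -0.011 and -0.005 m and angle between each of lid_round_large, lid_round_small, lid_square, lid_oblong's own z axis and vertical below 0.08 rad and linear speed of each of lid_round_large, lid_round_small, lid_square, lid_oblong, tube0, tube1 below 0.02 m/s and angle between each of can_round_large, can_round_small, can_square, can_oblong's own z axis and vertical below 0.1 rad and horizontal distance between lid_round_small and rim_round_small below 0.006 m and z of lid_round_small in the frame of rim_round_small between -0.011 and -0.005 m and horizontal distance between lid_square and rim_square below 0.006 m and z of lid_square in the frame of rim_square between -0.011 and -0.005 m and horizontal distance between lid_oblong and rim_oblong below 0.006 m and z of lid_oblong in the frame of rim_oblong between -0.011 and -0.005 m and ((y of tube0_mid in the frame of bay0 between -0.008 and 0.008 m and x of tube0_mid in the frame of bay0 between -0.028 and 0.028 m and z of tube0_mid in the frame of bay0 between -0.006 and 0.006 m) or (y of tube0_mid in the frame of bay1 between -0.008 and 0.008 m and x of tube0_mid in the frame of bay1 between -0.028 and 0.028 m and z of tube0_mid in the frame of bay1 between -0.006 and 0.006 m)) and angle between the z axis of each of tube0, tube1 and the x axis of cradle, either way round below 0.12 rad and ((y of tube1_mid in the frame of bay0 between -0.008 and 0.008 m and x of tube1_mid in the frame of bay0 between -0.028 and 0.028 m and z of tube1_mid in the frame of bay0 between -0.006 and 0.006 m) or (y of tube1_mid in the frame of bay1 between -0.008 and 0.008 m and x of tube1_mid in the frame of bay1 between -0.028 and 0.028 m and z of tube1_mid in the frame of bay1 between -0.006 and 0.006 m)) and x of pin in the frame of tray between -0.03 and 0.03 m and y of pin in the frame of tray between -0.04 and 0.04 m and z of pin in the frame of tray below 0.022 m and linear speed of pin below 0.03 m/s); the robot touches nothing.
It fails at once if the water bottle, jar or bowl is moved more than 25 mm (distance of any of water, jar, bowl from where it was at the start of the episode above 0.025 m).
It fails at once if a canister is tipped over (more than 35 degrees) (angle between any of can_round_large, can_round_small, can_square, can_oblong's own z axis and vertical above 0.6 rad).
Of lid_round_large, lid_round_small, lid_square, lid_oblong only 3 to 4 are there at a start; the rules pass over those that are not, and their reading is None.
At some moment in a run one of lid_round_large, lid_round_small, lid_square, lid_oblong may be knocked a few centimetres aside while the robot is not near it.
It also fails if it takes over 210 s, if anything falls off the work surface, if the arm or the gripper's body presses on something with over 40 N, if the wrist force passes 120 N, or if a joint passes its speed limit or range.

## Working session

There is one attempt and no reset: what is moved stays moved. The work goes in short steps, Python scripts to look and compute and a tool call to move; the robot and the scene stay as the last step left them, time stands still between calls to the robot, and variables do not carry over. Pictures are saved under pics/ and viewed, at most 14 in all, crops included, and the job is handed in when it is done.

Besides the shell and the picture viewer there is one more tool, called as name(argument=value, ...) on one line, values as JSON. servo_tool: Moves the arm, as the interface text tells. Its arguments: {"type":"object","properties":{"commands":{"type":"array","items":{"type":"number"}}},"required":["commands"]}

```bash
mkdir -p pics; ls
cat > s.py <<'E'
import sys,cv2,numpy as np
sys.path.insert(0,'.')
from bench import robot,snapshot,spotter
E
python3 - <<'E'
from s import *
o=robot.get_obs();print({k:np.round(v,3) for k,v in o.items()},robot.tips_ahead)
for n in("scene","top"):
    p=snapshot(n);cv2.imwrite(f"pics/{n}0.png",p["img"])
    print(n,p["camera_matrix"],np.round(p["extrinsics"],4))
E
```

```text
pics
{'time': np.float64(0.0), 'joint_positions': array([-1.294,  0.088,  1.372, -0.   ,  1.684, -0.103]), 'qvel': array([-0.   , -0.001, -0.   ,  0.   , -0.001,  0.002]), 'joint_torque': array([ 1.0000e-03, -3.4019e+01, -3.0242e+01,  7.2000e-02,  3.3000e-02,
       -0.0000e+00]), 'tool_pos': array([ 0.204, -0.51 ,  0.215]), 'ee_rot': array([-3.139, -0.   ,  0.38 ]), 'wrist_force': array([ 0.355, -0.238,  1.08 ]), 'wrist_torque': array([-0.007, -0.024,  0.017]), 'finger_force': np.float64(0.0), 'width': np.float64(0.094)} 0.011
scene [[408.54724803   0.         255.30537261]
 [  0.         408.54724803 191.68993926]
 [  0.           0.           1.        ]] [[ 0.5203  0.4556 -0.7223  1.6605]
 [ 0.8538 -0.2949  0.4291 -0.557 ]
 [-0.0175 -0.8399 -0.5424  0.9056]
 [ 0.      0.      0.      1.    ]]
top [[355.86366422   0.         251.89923826]
 [  0.         355.86366422 193.06236885]
 [  0.           0.           1.        ]] [[ 1.8900e-02 -9.9320e-01  1.1460e-01  3.9370e-01]
 [-9.9980e-01 -1.9200e-02 -7.0000e-04  7.3800e-02]
 [ 2.9000e-03 -1.1450e-01 -9.9340e-01  1.2006e+00]
 [ 0.0000e+00  0.0000e+00  0.0000e+00  1.0000e+00]]
```

View pics/scene0.png

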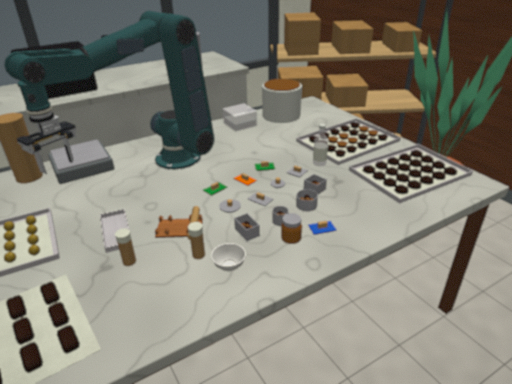

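View pics/top0.png

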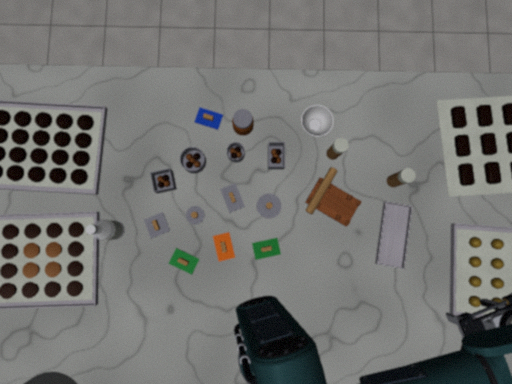

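The pictures show all four grey lids. In the top view they are square (157,225), small round (195,215), oblong (232,198) and large round (268,206). The cans sit behind them. The pin lies across the left bay of the cradle (333,203), the tubes are at (338,148) and (402,177), and the tray is at (393,235). I'll leave the blue, green and orange look-alikes alone.

```bash
cat >> s.py <<'E'
from scipy.optimize import least_squares
from scipy.spatial.transform import Rotation as Ro
def box(lx,ly,z0,z1): return [(x,y,z) for x in(-lx/2,lx/2) for y in(-ly/2,ly/2) for z in(z0,z1)]
def cyl(d,z0,z1): return [(d/2*np.cos(a),d/2*np.sin(a),z) for a in np.linspace(0,2*np.pi,48) for z in(z0,z1)]
bar=box(34,14,12,34); kn=cyl(22,12,34)
pin=[(z,x,y) for x,y,z in cyl(28,-85,85)]
M={k:np.array(v)/1e3 for k,v in dict(can_round_large=cyl(82,0,50),can_round_small=cyl(60,0,50),can_square=box(66,66,0,50),can_oblong=box(84,54,0,50),
 lid_round_large=cyl(84,8,12)+kn,lid_round_small=cyl(62,8,12)+kn,lid_square=box(68,68,8,12)+bar,lid_oblong=box(86,56,8,12)+bar,
 tube0=cyl(44,0,120),pin=pin,tray=box(210,90,0,22),cradle=box(100,160,0,10)+box(92,160,0,35),water=cyl(62,0,190),jar=cyl(72,0,85),bowl=cyl(110,0,50)).items()}
def toolT():
    o=robot.get_obs();T=np.eye(4);T[:3,:3]=Ro.from_euler('xyz',o["ee_rot"]).as_matrix();T[:3,3]=o["tool_pos"];return T
def shot(n):
    T=toolT();p=snapshot(n);p["E"]=p["extrinsics"] if n!="wrist" else T@p["hand_eye"];return p
def proj(p,P):
    c=(np.linalg.inv(p["E"])@np.c_[P,np.ones(len(P))].T)[:3];q=p["camera_matrix"]@c;return (q[:2]/q[2]).T
def ray(p,uv,z):
    d=p["E"][:3,:3]@np.linalg.inv(p["camera_matrix"])@np.array([*uv,1]);o=p["E"][:3,3];return o+d*(z-o[2])/d[2]
A=np.linspace(0,2*np.pi,72,endpoint=False);D=np.c_[np.cos(A),np.sin(A)]
def fit(name,p,reg,z=0.,yaw0s=(0,.5,1,1.5,2,2.5,-.3)):
    """pose x,y,yaw from the outline's support function; free mask offset"""
    n,l,st,_=cv2.connectedComponentsWithStats(reg.astype(np.uint8));k=1+np.argmax(st[1:,4])
    px=np.argwhere(l==k)[:,::-1];hm=(px@D.T).max(0);c=px.mean(0)
    m=M[name];w=ray(p,c,z+m[:,2].mean());best=None
    rnd='round' in name or name in('tube0','water','jar','bowl')
    def f(q):
        R=Ro.from_euler('z',q[2]).as_matrix();P=m@R.T+[q[0],q[1],z]
        return np.r_[(proj(p,P)@D.T).max(0)-hm-q[3],.3*q[3]]
    for y0 in (yaw0s[:1] if rnd else yaw0s):
        r=least_squares(f,[w[0],w[1],y0,0],loss='soft_l1',x_scale=[.01,.01,.2,1])
        if best is None or r.cost<best.cost: best=r
    q=best.x;q[2]=(q[2]+np.pi/2)%np.pi-np.pi/2
    return q,np.sqrt(2*best.cost/len(A))
def find(name,p,z=0.,minconf=.3,show=True):
    out=[]
    for d in spotter.trace(name,p):
        if d["conf"]<minconf: continue
        q,e=fit(name,p,d["region"],z)
        col=p["img"][d["region"]].mean(0).astype(int)
        out.append((q,e,d))
        if show: print(f'{name:16s} conf {d["conf"]:.2f} x {q[0]:.4f} y {q[1]:.4f} yaw {np.degrees(q[2]):6.1f} off {q[3]:.2f} rms {e:.2f} box {d["box"]} bgr {col}')
    return out
E
python3 - <<'E'
from s import *
p=shot("top")
for n in M: find(n,p,.033 if n=='pin' else 0.)
p=shot("scene")
for n in("tube0","cradle","can_oblong"): find(n,p)
p=shot("wrist");print(np.round(p["hand_eye"],4).tolist(),p["camera_matrix"].tolist())
E
```

```text
can_round_large  conf 0.94 x 0.6375 y 0.2745 yaw    4.2 off 0.11 rms 0.26 box [180.0, 142.4, 28.3, 31.0] bgr [67 67 72]
can_round_small  conf 0.65 x 0.6649 y 0.1316 yaw   -8.3 off 0.67 rms 0.24 box [227.1, 142.9, 18.2, 19.9] bgr [54 55 62]
can_square       conf 0.78 x 0.5640 y 0.3701 yaw  -76.5 off 1.27 rms 0.40 box [150.8, 168.5, 27.1, 21.1] bgr [60 60 65]
can_oblong       conf 0.76 x 0.6580 y -0.0045 yaw    3.1 off 0.70 rms 0.37 box [267.8, 140.6, 17.6, 27.5] bgr [74 73 78]
can_oblong       conf 0.59 x 0.4939 y -0.2102 yaw   57.6 off -5.53 rms 0.82 box [303.5, 176.4, 58.2, 49.3] bgr [ 38  61 100]
lid_round_large  conf 0.65 x 0.6605 y -0.0045 yaw   43.8 off -0.95 rms 1.41 box [267.2, 139.3, 18.6, 31.9] bgr [73 71 77]
lid_round_large  conf 0.57 x 0.4892 y 0.0183 yaw   -3.7 off 0.78 rms 0.29 box [256.5, 192.3, 25.8, 28.7] bgr [110 105 108]
lid_round_small  conf 0.66 x 0.6390 y 0.2786 yaw   23.8 off -3.97 rms 0.73 box [178.5, 146.4, 24.5, 27.0] bgr [66 66 71]
lid_round_small  conf 0.50 x 0.4539 y 0.2636 yaw    1.9 off 0.35 rms 0.16 box [185.6, 206.4, 19.8, 18.2] bgr [105 103 108]
lid_s
[... 2122 characters left out ...]
.5890 y -0.4021 yaw   26.0 off 0.68 rms 0.20 box [115.5, 230.0, 24.9, 37.6] bgr [ 87 108 119]
tube0            conf 0.66 x 0.6792 y -0.1988 yaw   -1.7 off 0.59 rms 0.34 box [185.5, 225.4, 18.6, 32.5] bgr [ 89 110 121]
cradle           conf 0.58 x 0.5026 y -0.2142 yaw  -28.2 off 5.80 rms 1.28 box [155.1, 214.4, 50.9, 26.9] bgr [ 69 105 149]
can_oblong       conf 0.93 x 0.6650 y -0.0036 yaw    3.2 off 0.61 rms 0.37 box [233.1, 215.7, 29.0, 25.9] bgr [90 92 96]
[[-0.0, -0.9645, -0.2642, 0.0763], [1.0, -0.0002, 0.0006, -0.0013], [-0.0006, -0.2642, 0.9645, -0.1681], [0.0, 0.0, 0.0, 1.0]] [[331.64324102670645, 0.0, 253.70786279988658], [0.0, 331.64324102670645, 189.1860924713839], [0.0, 0.0, 1.0]]
```

servo_tool(commands=[0.386,-0.169,-0.03,0,0,52,0.094,0.386,-0.169,-0.03,0,0,52,0.094,0.386,-0.169,-0.03,0,0,52,0.094,0.386,-0.169,-0.03,0,0,52,0.094,0.386,-0.169,-0.03,0,0,52,0.094,0.386,-0.169,-0.03,0,0,52,0.094,0.386,-0.169,-0.03,0,0,52,0.094,0.386,-0.169,-0.03,0,0,52,0.094,0.386,-0.169,-0.03,0,0,52,0.094,0.386,-0.169,-0.03,0,0,52,0.094])

```text
time: 2.4
tool_pos: [0.4988, -0.212, 0.2463]
ee_rot: [3.141, 0.0, -0.53]
wrist_force: [0.3, -0.7, 0.5]
width: 0.0941
finger_force: 0.0
```

```bash
cat >> s.py <<'E'
def go(x,y,z,yaw=0,tilt=0):
    """tool-frame shift (mm) and turn (deg) to: tool z down tilted by tilt (deg) towards tool-x heading yaw (deg)"""
    T=toolT();R=Ro.from_euler('z',yaw,degrees=True)*Ro.from_euler('x',np.pi)*Ro.from_euler('y',tilt,degrees=True)
    d=T[:3,:3].T@(np.array([x,y,z])-T[:3,3]);r=(Ro.from_matrix(T[:3,:3]).inv()*R).as_rotvec(degrees=True)
    a=Ro.from_matrix(T[:3,:3])
    print("shift mm",np.round(d*1e3,1),"turn",np.round(r,1),"rows",int(max(np.ceil(np.linalg.norm(d)/.0625),np.ceil(np.linalg.norm(r)/10.7))))
def state():
    o=robot.get_obs();T=toolT()
    print('t %.2f'%o["time"],'pos',np.round(o["tool_pos"]*1e3,1),'rpy',np.round(np.degrees(o["ee_rot"]),1),'F',np.round(o["wrist_force"],1),'w %.4f f %.1f'%(o["width"],o["finger_force"]),'q',np.round(o["joint_positions"],2),'toolz',np.round(T[:3,2],2))
E
python3 - <<'E'
from s import *
state();p=shot("wrist");cv2.imwrite("pics/w1.png",p["img"])
for n in("pin","tray","cradle","tube0","can_oblong"): find(n,p,.033 if n=='pin' else 0.)
E
```

```text
t 2.40 pos [ 498.8 -212.   246.3] rpy [179.9   0.  -30.4] F [ 0.3 -0.7  0.5] w 0.0941 f 0.0 q [-0.51  0.07  1.33 -0.    1.74  1.59] toolz [-0. -0. -1.]
pin              conf 0.78 x 0.5418 y -0.1548 yaw  -30.1 off 1.33 rms 0.37 box [177.0, 82.9, 28.8, 150.4] bgr [ 76 104 127]
tray             conf 0.57 x 0.5374 y -0.1495 yaw  -30.7 off 27.22 rms 2.53 box [176.2, 82.1, 31.2, 149.6] bgr [ 76 103 125]
tray             conf 0.55 x 0.4015 y -0.3983 yaw   -9.4 off 1.67 rms 0.45 box [366.9, 54.8, 115.3, 187.1] bgr [137 133 135]
cradle           conf 0.95 x 0.5015 y -0.2152 yaw  -33.4 off 13.67 rms 2.74 box [169.5, 117.2, 139.6, 86.6] bgr [ 56  80 117]
cradle           conf 0.34 x 0.4070 y -0.3962 yaw   79.4 off -7.83 rms 3.28 box [364.6, 54.4, 119.1, 188.7] bgr [137 133 135]
tube0            conf 0.70 x 0.5708 y -0.3905 yaw   35.9 off 13.43 rms 3.50 box [344.3, 0.0, 77.6, 31.2] bgr [64 77 86]
tube0            conf 0.57 x 0.6724 y -0.1978 yaw    1.3 off 2.01 rms 2.26 box [99.3, 3.9, 88.6, 50.8] bgr [110 119 121]
tube0            conf 0.43 x 0.5430 y 0.0645 yaw  -71.5 off 29.25 rms 4.63 box [3.2, 248.4, 42.6, 24.3] bgr [116 111 111]
can_oblong       conf 0.96 x 0.6563 y -0.0070 yaw   -2.6 off 2.19 rms 2.58 box [0.2, 92.3, 84.7, 89.3] bgr [60 60 63]
```

View pics/w1.png

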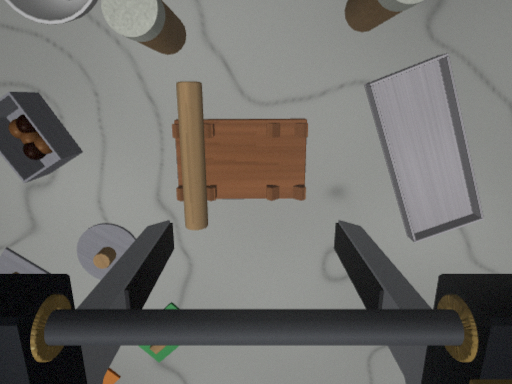

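The wrist view shows the pin in the left bay (192,155) and the right bay empty, with saddle blocks at about (273..301,128) and (272..299,191). The tray is at right and the tubes are at the top. I'll enlarge the cradle to get its exact pose.

Run:
```python
from s import *
im=cv2.imread("pics/w1.png")[100:220,160:320];cv2.imwrite("pics/w1c.png",cv2.resize(im,None,fx=5,fy=5,interpolation=cv2.INTER_CUBIC))
p=shot("wrist")
T=toolT()
for n,uv,z in(("BR",(305,199),.01),("BL",(177,199),.01),("right bay top pair",(287,128),.035),("bot pair",(285.5,191),.035)):
    print(n,np.round(ray(p,uv,z)*1e3,1))
```

```text
BR [ 424.8 -243.5   10. ]
BL [ 507.2 -102.6   10. ]
right bay top pair [ 517.8 -265.7   35. ]
bot pair [ 453.9 -228.5   35. ]
```

View pics/w1c.png

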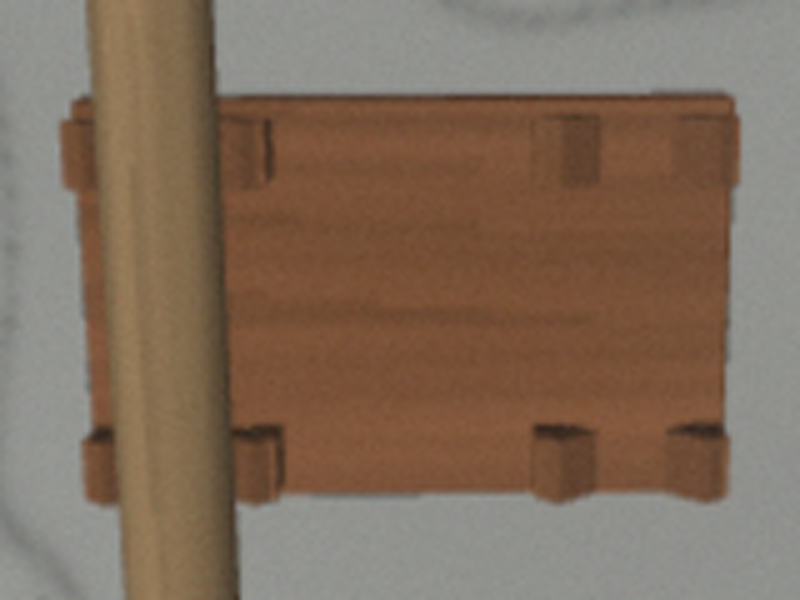

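Run:
```python
from s import *
go(.5395,-.153,.080,-30.2)
go(.5395,-.153,.036,-30.2)
```

```text
shift mm [  5.2 -70.7 166.5] turn [ 0.  -0.  -0.1] rows 3
shift mm [  5.2 -70.7 210.5] turn [ 0.  -0.  -0.1] rows 4
```

servo_tool(commands=[0.005,-0.071,0.13,0,0,0,0.07,0.005,-0.071,0.13,0,0,0,0.07,0.005,-0.071,0.13,0,0,0,0.07,0.005,-0.071,0.13,0,0,0,0.07,0.005,-0.071,0.19,0,0,0,0.07,0.005,-0.071,0.21,0,0,0,0.07,0.005,-0.071,0.21,0,0,0,0.07,0.005,-0.071,0.21,0,0,0,0.01,0.005,-0.071,0.21,0,0,0,0.01,0.005,-0.071,0.21,0,0,0,0.01])

```text
time: 4.0
tool_pos: [0.5407, -0.1524, 0.038]
ee_rot: [-3.141, -0.003, -0.528]
wrist_force: [0.1, -0.5, 0.1]
width: 0.0433
finger_force: 0.0
```

servo_tool(commands=[0,0,0,0,0,0,0.01,0,0,0,0,0,0,0.01,0,0,-0.03,0,0,0,0.01,0,0,-0.08,0,0,0,0.01,0,0,-0.13,0,0,0,0.01,0,0,-0.13,0,0,0,0.01])

```text
time: 4.75
tool_pos: [0.5427, -0.1527, 0.172]
ee_rot: [-3.139, -0.011, -0.528]
wrist_force: [-0.1, -0.1, -0.6]
width: 0.0272
finger_force: 30.0
```

Run:
```python
from s import *
state()
p=shot("wrist");cv2.imwrite("pics/w2.png",p["img"])
find("pin",p,toolT()[2,3]-.003)
tr=(.4015,-.3982)
go(*tr,.15,-9.3)
```

```text
t 4.75 pos [ 542.7 -152.7  172. ] rpy [-179.9   -0.6  -30.2] F [-0.1 -0.1 -0.6] w 0.0272 f 30.0 q [-0.38  0.12  1.42  0.    1.59  1.72] toolz [ 0.01 -0.   -1.  ]
shift mm [  4.6 282.6  16.1] turn [ -0.   -0.  -20.9] rows 5
```

servo_tool(commands=[0.005,0.282,0.02,0,0,-21,0.01,0.005,0.282,0.02,0,0,-21,0.01,0.005,0.282,0.02,0,0,-21,0.01,0.005,0.282,0.02,0,0,-21,0.01,0.005,0.282,0.02,0,0,-21,0.01,0.005,0.282,0.05,0,0,-21,0.01,0.005,0.282,0.09,0,0,-21,0.01,0.005,0.282,0.115,0,0,-21,0.01,0.005,0.282,0.115,0,0,-21,0.01,0.005,0.282,0.115,0,0,-21,0.01])

```text
time: 6.1
tool_pos: [0.4021, -0.3979, 0.0512]
ee_rot: [-3.141, 0.0, -0.161]
wrist_force: [0.5, 0.3, -0.0]
width: 0.0272
finger_force: 30.0
```

Run:
```python
from s import *
state();go(.4015,-.3982,.024,-9.3)
p=shot("wrist");cv2.imwrite("pics/w2.png",p["img"])
```

```text
t 6.10 pos [ 402.1 -397.9   51.2] rpy [-180.     0.    -9.2] F [ 0.5  0.3 -0. ] w 0.0272 f 30.0 q [-0.88  0.21  1.56  0.    1.37  0.85] toolz [-0.  0. -1.]
shift mm [-0.5  0.4 27.2] turn [-0.   0.   0.1] rows 1
```

View pics/w2.png

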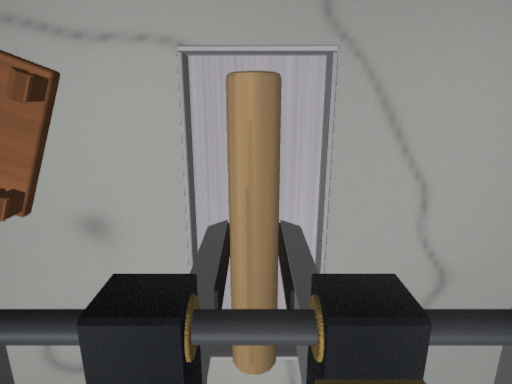

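The pin hangs centred and parallel over the tray (top end at (253,75), tray edges at 185 and 330). I'll lower it and release.

servo_tool(commands=[0,0,0.015,0,0,0,0.01,0,0,0.027,0,0,0,0.01,0,0,0.029,0,0,0,0.01,0,0,0.029,0,0,0,0.01,0,0,0.029,0,0,0,0.045,0,0,0.029,0,0,0,0.045,0,0,0.029,0,0,0,0.045,0,0,0.029,0,0,0,0.045])

```text
time: 7.15
tool_pos: [0.4022, -0.3982, 0.0227]
ee_rot: [3.141, -0.0, -0.161]
wrist_force: [0.1, 0.1, 0.6]
width: 0.0448
finger_force: 0.0
```

Run:
```python
from s import *
state()
```

```text
t 7.15 pos [ 402.2 -398.2   22.7] rpy [180.   -0.   -9.2] F [0.1 0.1 0.6] w 0.0448 f 0.0 q [-0.88  0.24  1.59 -0.    1.31  0.85] toolz [ 0. -0. -1.]
```

servo_tool(commands=[0,0,-0.05,0,0,0,0.045,0,0,-0.11,0,0,0,0.05,0,0,-0.15,0,0,0,0.094,0,0,-0.15,0,0,0,0.094])

```text
time: 7.65
tool_pos: [0.4037, -0.4, 0.1775]
ee_rot: [3.135, -0.007, -0.161]
wrist_force: [0.1, 0.5, -0.4]
width: 0.0667
finger_force: 0.0
```

Run:
```python
from s import *
state()
p=shot("wrist"); find("pin",p,.017); find("tube0",p); 
h=np.radians(-34.6);t=np.array([.585,-.4035])
b=t-.12*np.array([np.cos(h),np.sin(h)])
go(*b,.16,-34.6,50)
```

```text
t 7.65 pos [ 403.7 -400.   177.5] rpy [179.6  -0.4  -9.2] F [ 0.1  0.5 -0.4] w 0.0667 f 0.0 q [-0.88  0.13  1.4   0.    1.6   0.85] toolz [ 0.01 -0.01 -1.  ]
pin              conf 0.70 x 0.4049 y -0.3980 yaw   -9.2 off 1.01 rms 0.59 box [236.7, 88.4, 25.9, 170.2] bgr [ 84 110 132]
tube0            conf 0.69 x 0.5414 y -0.4030 yaw  -21.1 off 30.83 rms 4.12 box [206.5, 0.6, 41.7, 10.1] bgr [53 67 77]
shift mm [ 73.7 -74.8  10.6] turn [-11.1  49.3  23.7] rows 6
```

The pin lies in the tray at its centre. Next I go to the tilted pre-grasp for tube A.

servo_tool(commands=[0.074,-0.075,0.01,-11.1,49.3,23.7,0.094,0.074,-0.075,0.01,-11.1,49.3,23.7,0.094,0.074,-0.075,0.01,-11.1,49.3,23.7,0.094,0.074,-0.075,0.01,-11.1,49.3,23.7,0.094,0.074,-0.075,0.01,-11.1,49.3,23.7,0.094,0.074,-0.075,0.01,-11.1,49.3,23.7,0.094,0.074,-0.075,0.01,-11.1,49.3,23.7,0.094,0.074,-0.075,0.01,-11.1,49.3,23.7,0.094])

```text
time: 8.8
tool_pos: [0.4873, -0.3362, 0.1622]
ee_rot: [3.141, -0.874, -0.603]
wrist_force: [-1.5, 0.1, 0.4]
width: 0.0938
finger_force: 0.0
```

Run:
```python
from s import *
state()
p=shot("wrist");cv2.imwrite("pics/w3.png",p["img"]); r=find("tube0",p)
t=r[0][0][:2];h=np.radians(-34.6);u=np.array([np.cos(h),np.sin(h)])
b=t-.085*u;go(*b,.060,-34.6,50)
b=t+.006*u;go(*b,.060,-34.6,50)
```

```text
t 8.80 pos [ 487.3 -336.2  162.2] rpy [180.  -50.1 -34.6] F [-1.5  0.1  0.4] w 0.0938 f 0.0 q [-0.78 -0.32  2.1   0.27  0.52  1.23] toolz [ 0.63 -0.44 -0.64]
tube0            conf 0.84 x 0.5848 y -0.4058 yaw   -0.2 off -0.71 rms 0.43 box [228.1, 118.5, 57.5, 108.2] bgr [102 114 119]
tube0            conf 0.74 x 0.6672 y -0.2104 yaw    6.0 off 8.78 rms 3.56 box [0.7, 157.0, 74.3, 102.6] bgr [48 62 72]
shift mm [-57.3   1.8  92.4] turn [ 0.  -0.2  0. ] rows 2
shift mm [  1.    1.8 162.3] turn [ 0.  -0.2  0. ] rows 3
```

View pics/w3.png

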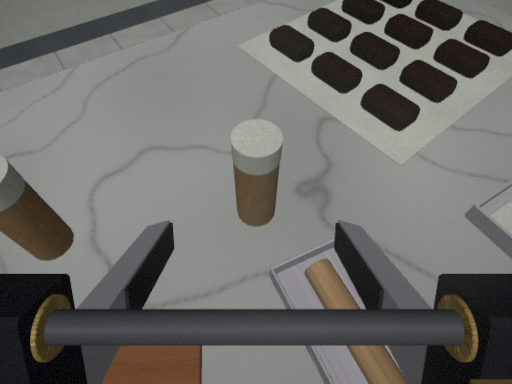

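servo_tool(commands=[0.001,0.002,0.06,0,0,0,0.094,0.001,0.002,0.12,0,0,0,0.094,0.001,0.002,0.163,0,0,0,0.094,0.001,0.002,0.163,0,0,0,0.094,0.001,0.002,0.163,0,0,0,0.03,0.001,0.002,0.163,0,0,0,0.03,0.001,0.002,0.163,0,0,0,0.03,0.001,0.002,0.163,0,0,0,0.03,0.001,0.002,0.163,0,0,0,0.03])

```text
time: 10.02
tool_pos: [0.5895, -0.409, 0.0595]
ee_rot: [3.141, -0.876, -0.603]
wrist_force: [0.1, -0.5, 0.6]
width: 0.0478
finger_force: 0.0
```

Run:
```python
from s import *
state()
go(.5,-.33,.20,-30.2,-40)
T=toolT();T[2,3]+=.10
d=toolT()[:3,:3].T@[-.08,.07,.12];print("lift",np.round(d*1e3,1))
```

```text
t 10.03 pos [ 589.5 -409.    59.5] rpy [180.  -50.2 -34.6] F [ 0.1 -0.5  0.6] w 0.0478 f 0.0 q [-0.73  0.13  1.93  0.43  0.24  1.07] toolz [ 0.63 -0.44 -0.64]
shift mm [  32.   -14.2 -181. ] turn [  0.5 -90.2  -4.9] rows 9
lift [  24.6  -12.2 -157.9]
```

servo_tool(commands=[0,0,0,0,0,0,0.03,0,0,0,0,0,0,0.03,0,0,0,0,0,0,0.03,0.03,0,-0.025,0,0,0,0.03,0.06,0,-0.05,0,0,0,0.03,0.08,0,-0.07,0,0,0,0.03,0.08,0,-0.07,0,0,0,0.03])

```text
time: 10.9
tool_pos: [0.5884, -0.4083, 0.1683]
ee_rot: [3.14, -0.88, -0.602]
wrist_force: [0.2, -0.9, -1.7]
width: 0.0433
finger_force: 30.0
```

Run:
```python
from s import *
state()
go(.483,-.2465,.20,-30.2,-40)
```

```text
t 10.90 pos [ 588.4 -408.3  168.3] rpy [179.9 -50.4 -34.5] F [ 0.2 -0.9 -1.7] w 0.0433 f 30.0 q [-0.73 -0.02  1.83  0.22  0.46  1.29] toolz [ 0.63 -0.44 -0.64]
shift mm [ -89.4  -73.4 -157.9] turn [  0.5 -90.4  -4.8] rows 9
```

servo_tool(commands=[-0.089,-0.073,-0.158,0.5,-90.4,-4.8,0.03,-0.089,-0.073,-0.158,0.5,-90.4,-4.8,0.03,-0.089,-0.073,-0.158,0.5,-90.4,-4.8,0.03,-0.089,-0.073,-0.158,0.5,-90.4,-4.8,0.03,-0.089,-0.073,-0.158,0.5,-90.4,-4.8,0.03,-0.089,-0.073,-0.158,0.5,-90.4,-4.8,0.03,-0.089,-0.073,-0.158,0.5,-90.4,-4.8,0.03,-0.089,-0.073,-0.158,0.5,-90.4,-4.8,0.03,-0.089,-0.073,-0.158,0.5,-90.4,-4.8,0.03,-0.089,-0.073,-0.158,0.5,-90.4,-4.8,0.03])

```text
time: 12.15
tool_pos: [0.4824, -0.2463, 0.1919]
ee_rot: [-3.139, 0.712, -0.526]
wrist_force: [-0.4, -0.3, -1.4]
width: 0.0436
finger_force: 30.0
```

Run:
```python
from s import *
state()
go(.4829,-.2463,.075,-30.2,-40)
go(.4829,-.2463,.039,-30.2,-40)
```

```text
t 12.15 pos [ 482.4 -246.3  191.9] rpy [-179.8   40.8  -30.1] F [-0.4 -0.3 -1.4] w 0.0436 f 30.0 q [-0.56  0.61  0.91 -0.03  2.34  1.52] toolz [-0.56  0.33 -0.76]
shift mm [76.7 -0.  88.2] turn [-0.1  0.8  0. ] rows 2
shift mm [100.3   0.  115.5] turn [-0.1  0.8  0. ] rows 3
```

servo_tool(commands=[0.04,0,0.045,0,0.5,0,0.03,0.075,0,0.087,0,0.5,0,0.03,0.075,0,0.087,0,0.5,0,0.03,0.075,0,0.087,0,0.5,0,0.03])

```text
time: 12.65
tool_pos: [0.4835, -0.2468, 0.0856]
ee_rot: [-3.14, 0.691, -0.527]
wrist_force: [-0.1, 0.2, -0.6]
width: 0.0433
finger_force: 30.0
```

Run:
```python
from s import *
state()
go(.4829,-.2463,.039,-30.2,-40)
p=shot("wrist");cv2.imwrite("pics/w4.png",p["img"])
```

```text
t 12.65 pos [ 483.5 -246.8   85.6] rpy [-179.9   39.6  -30.2] F [-0.1  0.2 -0.6] w 0.0433 f 30.0 q [-0.56  0.65  1.04 -0.03  2.14  1.53] toolz [-0.55  0.32 -0.77]
shift mm [29.1 -0.1 36.4] turn [-0.1 -0.4  0. ] rows 1
```

View pics/w4.png

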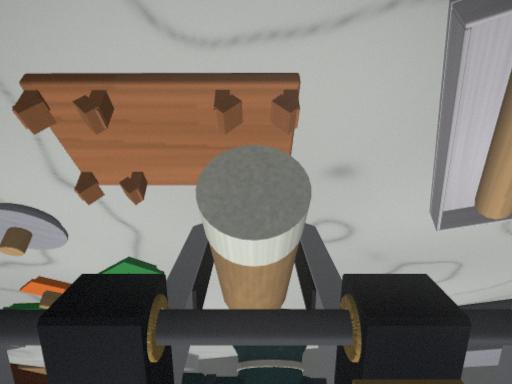

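The tube now lies horizontal over the right bay. The cap centre (254,190) lines up with the saddle pair's middle at about (257,108). I'll lower and release.

servo_tool(commands=[0.014,0,0.018,0,0,0,0.03,0.028,0,0.035,0,0,0,0.03,0.029,0,0.036,0,0,0,0.03,0.029,0,0.036,0,0,0,0.03,0.029,0,0.036,0,0,0,0.03])

```text
time: 13.32
tool_pos: [0.4824, -0.2474, 0.0377]
ee_rot: [3.14, 0.693, -0.529]
wrist_force: [-1.5, -4.6, 0.0]
width: 0.043
finger_force: 30.0
```

Run:
```python
from s import *
state()
```

```text
t 13.32 pos [ 482.4 -247.4   37.7] rpy [179.9  39.7 -30.3] F [-1.5 -4.6  0. ] w 0.0430 f 30.0 q [-0.56  0.69  1.08 -0.03  2.06  1.53] toolz [-0.55  0.32 -0.77]
```

servo_tool(commands=[0,0,0,0,0,0,0.07,0,0,0,0,0,0,0.07,0,0,0,0,0,0,0.07,0,0,-0.05,0,0,0,0.07,0,0,-0.1,0,0,0,0.07,0,0,-0.16,0,0,0,0.094,0,0,-0.16,0,0,0,0.094])

```text
time: 14.2
tool_pos: [0.5739, -0.2995, 0.1632]
ee_rot: [-3.14, 0.684, -0.527]
wrist_force: [-0.5, 0.3, -0.2]
width: 0.0864
finger_force: 0.0
```

Run:
```python
from s import *
state()
h=np.radians(-16.4);u=np.array([np.cos(h),np.sin(h)]);t=np.array([.676,-.199])
# via: level-ish above, then tilted pre-grasp
go(*(t-.12*u),.22,-16.4,50)
```

```text
t 14.20 pos [ 573.9 -299.5  163.2] rpy [-179.9   39.2  -30.2] F [-0.5  0.3 -0.2] w 0.0864 f 0.0 q [-0.56  0.89  0.49 -0.03  2.44  1.52] toolz [-0.55  0.32 -0.78]
shift mm [ -97.  -109.6    5.9] turn [  1.4  88.7 -15.3] rows 9
```

servo_tool(commands=[-0.097,-0.11,0.006,1.4,88.7,-15.3,0.094,-0.097,-0.11,0.006,1.4,88.7,-15.3,0.094,-0.097,-0.11,0.006,1.4,88.7,-15.3,0.094,-0.097,-0.11,0.006,1.4,88.7,-15.3,0.094,-0.097,-0.11,0.006,1.4,88.7,-15.3,0.094,-0.097,-0.11,0.006,1.4,88.7,-15.3,0.094,-0.097,-0.11,0.006,1.4,88.7,-15.3,0.094,-0.097,-0.11,0.006,1.4,88.7,-15.3,0.094,-0.097,-0.11,0.006,1.4,88.7,-15.3,0.094,-0.097,-0.11,0.006,1.4,88.7,-15.3,0.094])

```text
time: 15.45
tool_pos: [0.5554, -0.1618, 0.2124]
ee_rot: [-3.135, -0.856, -0.291]
wrist_force: [-0.3, -1.4, 0.2]
width: 0.0938
finger_force: 0.0
```

servo_tool(commands=[0,0,0,0,0,0,0.094,0,0,0,0,0,0,0.094])

```text
time: 15.7
tool_pos: [0.5593, -0.1637, 0.2186]
ee_rot: [-3.137, -0.863, -0.289]
wrist_force: [0.6, -0.8, 0.1]
width: 0.0937
finger_force: 0.0
```

Run:
```python
from s import *
state()
p=shot("wrist");cv2.imwrite("pics/w5.png",p["img"]); r=find("tube0",p)
t=r[0][0][:2];h=np.radians(-16.4);u=np.array([np.cos(h),np.sin(h)])
b=t+.006*u;go(*b,.060,-16.4,50)
```

```text
t 15.70 pos [ 559.3 -163.7  218.6] rpy [-179.8  -49.5  -16.6] F [ 0.6 -0.8  0.1] w 0.0937 f 0.0 q [-0.46 -0.4   2.02  0.22  0.67  1.29] toolz [ 0.73 -0.21 -0.65]
tube0            conf 0.84 x 0.4885 y -0.2376 yaw   -2.1 off 15.80 rms 1.93 box [340.1, 300.8, 57.1, 83.2] bgr [57 80 99]
tube0            conf 0.73 x 0.6763 y -0.1998 yaw    2.6 off 0.07 rms 0.25 box [234.5, 157.9, 45.3, 86.4] bgr [ 99 110 114]
shift mm [-146.8   91.3   71.6] turn [-0.1  0.6 -0.1] rows 3
```

Run:
```python
from s import *
h=np.radians(-16.4);u=np.array([np.cos(h),np.sin(h)]);t=np.array([.6763,-.1998])
go(*(t-.08*u),.133,-16.4,50)
go(*(t+.006*u),.060,-16.4,50)
```

```text
shift mm [-37.2   1.8  87.7] turn [-0.1  0.6 -0.1] rows 2
shift mm [-36.8   2.  200.5] turn [-0.1  0.6 -0.1] rows 4
```

servo_tool(commands=[-0.037,0.002,0.045,0,0.4,0,0.094,-0.037,0.002,0.088,0,0.4,0,0.094,-0.037,0.002,0.14,0,0.4,0,0.094,-0.037,0.002,0.19,0,0.4,0,0.094,-0.037,0.002,0.2,0,0.4,0,0.094,-0.037,0.002,0.2,0,0.4,0,0.03,-0.037,0.002,0.2,0,0.4,0,0.03,-0.037,0.002,0.2,0,0.4,0,0.03,-0.037,0.002,0.2,0,0.4,0,0.03,-0.037,0.002,0.2,0,0.4,0,0.03])

```text
time: 17.05
tool_pos: [0.6807, -0.201, 0.0601]
ee_rot: [-3.137, -0.87, -0.289]
wrist_force: [-0.3, 0.4, 0.0]
width: 0.0475
finger_force: 0.0
```

servo_tool(commands=[0,0,0,0,0,0,0.03,0,0,0,0,0,0,0.03,0,0,0,0,0,0,0.03])

```text
time: 17.42
tool_pos: [0.681, -0.2012, 0.0599]
ee_rot: [-3.137, -0.87, -0.289]
wrist_force: [-1.2, 0.4, 3.4]
width: 0.0438
finger_force: 29.9
```

Run:
```python
from s import *
state()
```

```text
t 17.43 pos [ 681.  -201.2   59.9] rpy [-179.8  -49.9  -16.6] F [-1.2  0.4  3.4] w 0.0438 f 29.9 q [-0.42  0.11  1.94  0.42  0.25  1.08] toolz [ 0.73 -0.21 -0.64]
```

servo_tool(commands=[0.03,0,-0.025,0,0,0,0.03,0.06,0,-0.05,0,0,0,0.03,0.09,0,-0.076,0,0,0,0.03,0.092,0,-0.077,0,0,0,0.03,0.092,0,-0.077,0,0,0,0.03])

```text
time: 18.05
tool_pos: [0.6801, -0.2009, 0.1761]
ee_rot: [-3.136, -0.865, -0.29]
wrist_force: [-0.5, 0.4, -2.1]
width: 0.0434
finger_force: 30.0
```

Run:
```python
from s import *
state()
go(.5383,-.1513,.20,-30.2,-40)
```

```text
t 18.05 pos [ 680.1 -200.9  176.1] rpy [-179.7  -49.5  -16.6] F [-0.5  0.4 -2.1] w 0.0434 f 30.0 q [-0.42 -0.04  1.83  0.21  0.51  1.3 ] toolz [ 0.73 -0.21 -0.65]
shift mm [ -79.1   -7.7 -129.6] turn [ -1.5 -89.   15.3] rows 9
```

servo_tool(commands=[-0.079,-0.008,-0.13,-1.5,-89.3,15.3,0.03,-0.079,-0.008,-0.13,-1.5,-89.3,15.3,0.03,-0.079,-0.008,-0.13,-1.5,-89.3,15.3,0.03,-0.079,-0.008,-0.13,-1.5,-89.3,15.3,0.03,-0.079,-0.008,-0.13,-1.5,-89.3,15.3,0.03,-0.079,-0.008,-0.13,-1.5,-89.3,15.3,0.03,-0.079,-0.008,-0.13,-1.5,-89.3,15.3,0.03,-0.079,-0.008,-0.13,-1.5,-89.3,15.3,0.03,-0.079,-0.008,-0.13,-1.5,-89.3,15.3,0.03,-0.079,-0.008,-0.13,-1.5,-89.3,15.3,0.03])

```text
time: 19.3
tool_pos: [0.5392, -0.1517, 0.1961]
ee_rot: [3.141, 0.708, -0.529]
wrist_force: [-0.4, 0.2, -1.0]
width: 0.0434
finger_force: 30.0
```

servo_tool(commands=[0.035,0,0.045,0,0,0,0.03,0.07,0,0.085,0,0,0,0.03,0.07,0,0.085,0,0,0,0.03,0.07,0,0.085,0,0,0,0.03])

```text
time: 19.8
tool_pos: [0.5387, -0.1509, 0.0949]
ee_rot: [-3.141, 0.695, -0.527]
wrist_force: [0.6, -0.3, -0.5]
width: 0.0435
finger_force: 30.0
```

Run:
```python
from s import *
state()
go(.5383,-.1513,.039,-30.2,-40)
p=shot("wrist");cv2.imwrite("pics/w6.png",p["img"])
```

```text
t 19.80 pos [ 538.7 -150.9   94.9] rpy [-180.    39.8  -30.2] F [ 0.6 -0.3 -0.5] w 0.0435 f 30.0 q [-0.42  0.68  0.99  0.09  2.17  1.7 ] toolz [-0.55  0.32 -0.77]
shift mm [35.7  0.5 43. ] turn [-0.  -0.2  0. ] rows 1
```

View pics/w6.png

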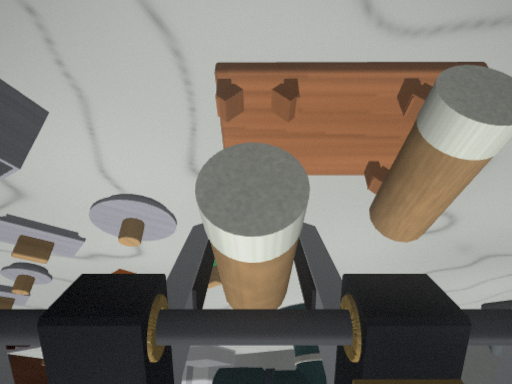

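Tube A rests in the right bay, and tube B hangs over the left one. The saddle pair's middle (258,100) is slightly right of the cap axis (253), so I'll shift 2 mm, then lower and release.

servo_tool(commands=[0.018,0.002,0.022,0,0,0,0.03,0.034,0.002,0.041,0,0,0,0.03,0.036,0.002,0.043,0,0,0,0.03,0.036,0.002,0.043,0,0,0,0.03])

```text
time: 20.35
tool_pos: [0.5383, -0.153, 0.0393]
ee_rot: [-3.141, 0.694, -0.527]
wrist_force: [-0.3, -0.1, 2.3]
width: 0.0437
finger_force: 30.0
```

servo_tool(commands=[0,0,0,0,0,0,0.07,0,0,0,0,0,0,0.07,0,0,0,0,0,0,0.07,0,0,-0.05,0,0,0,0.07,0,0,-0.1,0,0,0,0.07,0,0,-0.16,0,0,0,0.06,0,0,-0.2,0,0,0,0.05,0,0,-0.2,0,0,0,0.05])

```text
time: 21.35
tool_pos: [0.6376, -0.2136, 0.1829]
ee_rot: [-3.141, 0.698, -0.529]
wrist_force: [0.3, 0.8, 0.5]
width: 0.0505
finger_force: 0.0
```

```bash
cat >> s.py <<'E'
def tubes(p):
    # lying tube: cylinder axis along x at z .044
    M["lying"]=np.array([(z-60,x,y) for x,y,z in cyl(44,0,120)])/1e3
    for d in spotter.trace("tube0",p):
        if d["conf"]<.3: continue
        q,e=fit("lying",p,d["region"],.044,(-.53,));r=Ro.from_euler('z',.527).as_matrix()[:2,:2]@(q[:2]-[.511,-.199])
        print('tube',d["conf"],np.round(q,4),'rms %.2f'%e,'in cradle frame mm',np.round(r*1e3,1),'yaw',np.degrees(q[2]))
E
python3 - <<'E'
from s import *
state()
p=shot("top");cv2.imwrite("pics/top2.png",p["img"]);tubes(p)
for n in("lid_round_large","lid_round_small","lid_square","lid_oblong","can_oblong","can_square"): find(n,p)
go(.50,.12,.30,0)
E
```

```text
t 21.35 pos [ 637.6 -213.6  182.9] rpy [-180.    40.   -30.3] F [0.3 0.8 0.5] w 0.0505 f 0.0 q [-0.44  1.    0.28  0.11  2.56  1.73] toolz [-0.55  0.32 -0.77]
tube 0.64 [ 0.5372 -0.1511 -0.5166  0.205 ] rms 0.29 in cradle frame mm [-1.4 54.6] yaw -29.601658782601923
lid_round_large  conf 0.84 x 0.4892 y 0.0225 yaw    7.1 off 1.46 rms 1.04 box [256.4, 194.7, 24.0, 25.8] bgr [125 121 125]
lid_round_small  conf 0.68 x 0.6394 y 0.2786 yaw    4.3 off -4.28 rms 0.57 box [180.5, 144.8, 25.3, 30.7] bgr [81 81 87]
lid_round_small  conf 0.47 x 0.5681 y 0.3761 yaw  -18.0 off -3.58 rms 0.82 box [149.6, 166.4, 22.0, 25.7] bgr [73 72 78]
lid_square       conf 0.62 x 0.5118 y 0.1404 yaw  -66.8 off 0.97 rms 1.09 box [220.0, 185.3, 23.9, 27.3] bgr [128 124 128]
lid_square       conf 0.57 x 0.4178 y 0.3901 yaw  -66.3 off 1.07 rms 0.37 box [144.4, 214.5, 24.2, 22.1] bgr [124 121 126]
lid_oblong       conf 0.94 x 0.5135 y 0.1401 yaw   22.8 off 1.31 rms 0.40 box [218.3, 185.3, 29.6, 25.5] bgr [127 123 127]
lid_oblong       conf 0.93 x 0.3500 y 0.1637 yaw   14.9 off 0.96 rms 0.43 box [215.3, 233.8, 22.8, 
[... 249 characters left out ...]
0] bgr [ 67 126  61]
can_oblong       conf 0.65 x 0.6574 y -0.0045 yaw    3.7 off 1.07 rms 0.44 box [267.4, 141.9, 18.1, 28.3] bgr [87 86 92]
can_oblong       conf 0.48 x 0.5076 y -0.1688 yaw  -23.6 off 7.68 rms 1.20 box [308.9, 175.6, 22.7, 37.1] bgr [ 50  74 113]
can_square       conf 0.61 x 0.4055 y -0.3936 yaw  -26.4 off -4.74 rms 3.31 box [387.7, 205.9, 16.0, 53.9] bgr [ 80 111 138]
can_square       conf 0.55 x 0.5649 y 0.3713 yaw  -76.2 off 1.08 rms 0.61 box [150.0, 166.4, 27.5, 28.3] bgr [74 73 79]
can_square       conf 0.43 x 0.3998 y -0.3925 yaw   68.5 off -15.53 rms 2.97 box [373.1, 202.5, 35.4, 66.1] bgr [143 137 141]
shift mm [-293.6 -218.2   96.1] turn [-10.5  38.6 -29. ] rows 7
```

servo_tool(commands=[-0.294,-0.218,0.096,-10.5,38.6,-29,0.05,-0.294,-0.218,0.096,-10.5,38.6,-29,0.05,-0.294,-0.218,0.096,-10.5,38.6,-29,0.05,-0.294,-0.218,0.096,-10.5,38.6,-29,0.05,-0.294,-0.218,0.096,-10.5,38.6,-29,0.05,-0.294,-0.218,0.096,-10.5,38.6,-29,0.05,-0.294,-0.218,0.096,-10.5,38.6,-29,0.05,-0.294,-0.218,0.096,-10.5,38.6,-29,0.05,-0.294,-0.218,0.096,-10.5,38.6,-29,0.05,-0.294,-0.218,0.096,-10.5,38.6,-29,0.05])

```text
time: 23.0
tool_pos: [0.5005, 0.1183, 0.2987]
ee_rot: [-3.141, 0.004, -0.004]
wrist_force: [-0.7, -0.3, -0.5]
width: 0.05
finger_force: 0.0
```

Run:
```python
from s import *
state()
p=shot("wrist");cv2.imwrite("pics/w7.png",p["img"])
for n in [k for k in M if 'lid' in k or 'can' in k]: find(n,p,0,.45)
go(.50,.018,.22,0)
```

```text
t 23.00 pos [500.5 118.3 298.7] rpy [-180.     0.2   -0.2] F [-0.7 -0.3 -0.5] w 0.0500 f 0.0 q [0.12 0.01 1.29 0.   1.85 1.7 ] toolz [-0.  0. -1.]
can_round_large  conf 0.58 x 0.6383 y 0.2740 yaw    2.1 off 0.67 rms 0.31 box [85.3, 0.4, 81.3, 81.2] bgr [69 70 75]
can_round_small  conf 0.74 x 0.6390 y 0.2743 yaw    4.6 off -8.37 rms 0.69 box [83.4, 5.2, 84.8, 74.2] bgr [68 69 74]
can_round_small  conf 0.56 x 0.6653 y 0.1314 yaw   -5.3 off 1.60 rms 1.63 box [219.8, 0.0, 50.8, 47.8] bgr [71 73 80]
can_square       conf 0.56 x 0.5660 y 0.3696 yaw   13.8 off 0.81 rms 0.53 box [14.0, 74.7, 83.9, 65.8] bgr [64 64 68]
can_oblong       conf 0.62 x 0.6504 y -0.0018 yaw    4.3 off 5.13 rms 1.91 box [329.4, 1.0, 57.7, 64.3] bgr [79 80 85]
lid_round_large  conf 0.57 x 0.4902 y 0.0174 yaw   -0.9 off 0.27 rms 0.22 box [297.4, 130.3, 59.8, 60.7] bgr [130 127 129]
lid_round_small  conf 0.70 x 0.4550 y 0.2633 yaw    3.4 off 0.35 rms 0.20 box [132.1, 164.0, 43.7, 43.9] bgr [122 122 126]
lid_round_small  conf 0.56 x 0.6554 y -0.0094 yaw   -5.3 off -12.48 rms 2.17 box [326.5, 1.8, 61.8, 63.9] bgr [79 80 85]
lid_square       conf 0.89 x 0.4187 y 0.3896 yaw  -67.0 off 1.25 rms 0.43 box [37.1, 180.1, 66.1, 59.1] bgr [115 115 118]
lid_oblong       conf 0.94 x 0.3584 y -0.0082 yaw   19.3 off 15.23 rms 1.69 box [287.9, 231.5, 58.0, 44.3] bgr [ 70 116  59]
lid_oblong       conf 0.86 x 0.3203 y 0.2987 yaw   69.8 off 11.19 rms 1.22 box [112.9, 256.6, 48.1, 28.7] bgr [ 69 119  55]
lid_oblong       conf 0.69 x 0.5153 y 0.1393 yaw   23.9 off 1.13 rms 0.61 box [206.6, 107.9, 63.6, 67.9] bgr [128 126 129]
lid_oblong       conf 0.67 x 0.3490 y 0.1620 yaw    9.8 off 3.04 rms 1.53 box [207.9, 225.0, 43.0, 56.7] bgr [ 56 101 174]
shift mm [  0.5 101.8  80. ] turn [-0.1  0.1 -0.1] rows 3
```

View pics/w7.png

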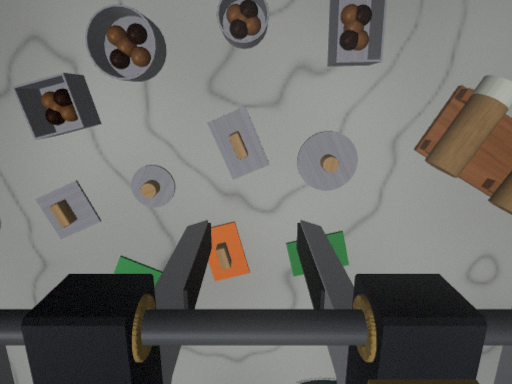

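servo_tool(commands=[-0.01,0.101,0.2,0,0,0,0.05,-0.01,0.101,0.2,0,0,0,0.05,-0.01,0.101,0.2,0,0,0,0.05,-0.01,0.101,0.2,0,0,0,0.05,-0.01,0.101,0.24,0,0,0,0.05,-0.01,0.101,0.265,0,0,0,0.05,-0.01,0.101,0.271,0,0,0,0.05,-0.01,0.101,0.271,0,0,0,0.05,-0.01,0.101,0.271,0,0,0,0.01,-0.01,0.101,0.271,0,0,0,0.01])

```text
time: 24.7
tool_pos: [0.4901, 0.0191, 0.0304]
ee_rot: [-3.141, -0.001, -0.001]
wrist_force: [0.5, -1.2, -0.3]
width: 0.0334
finger_force: 0.0
```

servo_tool(commands=[0,0,0,0,0,0,0.005,0,0,0,0,0,0,0.005,0,0,0,0,0,0,0.005,0,0,0,0,0,0,0.005])

```text
time: 25.2
tool_pos: [0.4897, 0.0188, 0.0298]
ee_rot: [-3.141, 0.0, -0.001]
wrist_force: [-1.2, -1.2, 4.9]
width: 0.0214
finger_force: 30.0
```

Run:
```python
from s import *
state()
go(.53,.27,.20,0)
```

```text
t 25.20 pos [489.7  18.8  29.8] rpy [-1.8e+02  0.0e+00 -1.0e-01] F [-1.2 -1.2  4.9] w 0.0214 f 30.0 q [-0.08  0.07  1.77  0.    1.3   1.49] toolz [-0.  0. -1.]
shift mm [  40.  -251.3 -170.1] turn [-0.   0.  -0.1] rows 5
```

servo_tool(commands=[0,0,-0.05,0,0,0,0.005,0,0,-0.11,0,0,0,0.005,0.04,-0.06,-0.17,0,0,0,0.005,0.04,-0.12,-0.17,0,0,0,0.005,0.04,-0.18,-0.17,0,0,0,0.005,0.04,-0.24,-0.17,0,0,0,0.005,0.04,-0.251,-0.17,0,0,0,0.005,0.04,-0.251,-0.17,0,0,0,0.005,0.04,-0.251,-0.17,0,0,0,0.005])

```text
time: 26.32
tool_pos: [0.5294, 0.2691, 0.1983]
ee_rot: [3.142, 0.003, -0.001]
wrist_force: [-0.1, 0.9, -0.6]
width: 0.021
finger_force: 30.0
```

```bash
cat >> s.py <<'E'
def held(name,p,dz):
    """held lid relative to tool (mm, world axes) from wrist picture"""
    T=toolT();r=find(name,p,T[2,3]-dz,.25)
    for q,e,d in r: print('   rel TCP mm',np.round((q[:2]-T[:2,3])*1e3,1))
E
python3 - <<'E'
from s import *
state()
p=shot("wrist");cv2.imwrite("pics/w8.png",p["img"])
find("can_round_large",p);find("can_round_small",p);held("lid_round_large",p,.0298)
E
```

```text
t 26.32 pos [529.4 269.1 198.3] rpy [ 1.8e+02  2.0e-01 -1.0e-01] F [-0.1  0.9 -0.6] w 0.0210 f 30.0 q [0.37 0.19 1.29 0.   1.66 1.95] toolz [-0. -0. -1.]
can_round_large  conf 0.59 x 0.6378 y 0.2742 yaw   -0.1 off 0.11 rms 0.37 box [202.4, 7.2, 92.7, 97.6] bgr [ 97  98 104]
can_round_small  conf 0.81 x 0.6661 y 0.1316 yaw   -2.5 off 1.03 rms 1.52 box [361.4, 0.0, 85.1, 66.3] bgr [77 79 85]
can_round_small  conf 0.30 x 0.4740 y 0.2709 yaw  -24.4 off -34.40 rms 2.16 box [184.8, 160.0, 139.3, 131.1] bgr [138 136 139]
lid_round_large  conf 0.97 x 0.5301 y 0.2702 yaw    2.7 off 0.78 rms 0.65 box [185.9, 158.7, 137.2, 133.7] bgr [138 136 140]
lid_round_large  conf 0.32 x 0.6227 y 0.2725 yaw   -2.2 off 35.75 rms 0.99 box [203.9, 10.5, 93.4, 97.5] bgr [ 97  98 104]
   rel TCP mm [0.3 1.6]
   rel TCP mm [92.9  4. ]
```

View pics/w8.png

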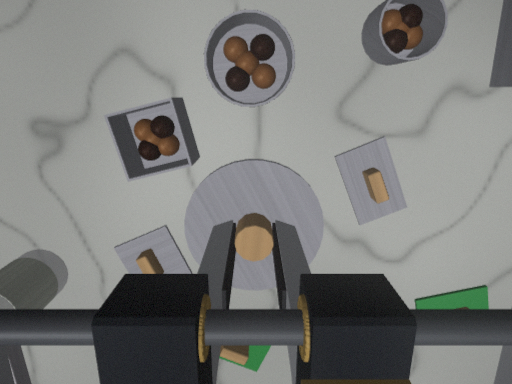

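The view shows the large can at (250,57) and the held lid at (254,222), with the square and small cans beside them.

servo_tool(commands=[0.06,-0.004,0,0,0,0,0.005,0.108,-0.004,0.03,0,0,0,0.005,0.108,-0.004,0.09,0,0,0,0.005,0.108,-0.004,0.108,0,0,0,0.005,0.108,-0.004,0.108,0,0,0,0.005,0.108,-0.004,0.108,0,0,0,0.005])

```text
time: 27.28
tool_pos: [0.6389, 0.2744, 0.095]
ee_rot: [-3.139, -0.004, -0.001]
wrist_force: [0.9, 0.7, -0.7]
width: 0.0212
finger_force: 30.0
```

Run:
```python
from s import *
state();go(.6375,.2728,.080,0)
```

```text
t 27.27 pos [638.9 274.4  95. ] rpy [-179.8   -0.2   -0. ] F [ 0.9  0.7 -0.7] w 0.0212 f 30.0 q [0.32 0.45 1.16 0.   1.52 1.89] toolz [ 0.  0. -1.]
shift mm [-1.5  1.7 14.9] turn [-0.2 -0.2 -0. ] rows 1
```

servo_tool(commands=[-0.001,0.0015,0.008,0,0,0,0.005,-0.001,0.0015,0.013,0,0,0,0.005,-0.001,0.0015,0.018,0,0,0,0.005,-0.001,0.0015,0.018,0,0,0,0.005])

```text
time: 27.78
tool_pos: [0.6362, 0.2724, 0.0723]
ee_rot: [-3.141, 0.003, -0.001]
wrist_force: [-0.3, -0.0, -0.9]
width: 0.0213
finger_force: 30.0
```

Run:
```python
from s import *
state();go(.6375,.2728,.072,0)
```

```text
t 27.77 pos [636.2 272.4  72.3] rpy [-1.8e+02  1.0e-01 -1.0e-01] F [-0.3 -0.  -0.9] w 0.0213 f 30.0 q [0.32 0.46 1.19 0.   1.49 1.89] toolz [-0.  0. -1.]
shift mm [ 1.3 -0.4  0.3] turn [-0.   0.1 -0.1] rows 1
```

servo_tool(commands=[0.0005,0,0.002,0,0,0,0.005,0.0005,0,0.002,0,0,0,0.005,0.0005,0,0.001,0,0,0,0.05,0.0005,0,0.001,0,0,0,0.05,0.0005,0,0.001,0,0,0,0.05,0,0,-0.04,0,0,0,0.05,0,0,-0.1,0,0,0,0.05,-0.05,0,-0.13,0,0,0,0.05,-0.1,0,-0.13,0,0,0,0.05,-0.1,0,-0.13,0,0,0,0.05])

```text
time: 29.02
tool_pos: [0.5336, 0.2725, 0.2034]
ee_rot: [-3.141, 0.003, 0.001]
wrist_force: [0.3, -0.3, -0.7]
width: 0.0499
finger_force: 0.0
```

Run:
```python
from s import *
state()
p=shot("wrist");cv2.imwrite("pics/w9.png",p["img"])
find("can_round_large",p);find("lid_round_large",p,.042);find("lid_square",p);find("lid_round_small",p);find("lid_oblong",p)
go(.52,.14,.20,24)
```

```text
t 29.02 pos [533.6 272.5 203.4] rpy [-1.799e+02  2.000e-01  1.000e-01] F [ 0.3 -0.3 -0.7] w 0.0499 f 0.0 q [0.38 0.2  1.27 0.   1.67 1.95] toolz [-0.  0. -1.]
lid_round_large  conf 0.90 x 0.6372 y 0.2735 yaw   -3.2 off 0.19 rms 0.49 box [209.9, 13.1, 90.5, 103.0] bgr [134 131 133]
lid_square       conf 0.85 x 0.4284 y 0.3960 yaw  -57.7 off 7.79 rms 2.45 box [118.4, 227.1, 59.8, 56.3] bgr [118 120 124]
lid_square       conf 0.46 x 0.6411 y 0.2734 yaw  -35.1 off -2.80 rms 2.37 box [210.4, 14.7, 89.2, 100.7] bgr [134 131 133]
lid_round_small  conf 0.64 x 0.4549 y 0.2633 yaw    3.6 off 0.89 rms 0.31 box [237.4, 209.3, 50.6, 51.1] bgr [128 128 132]
lid_oblong       conf 0.96 x 0.3702 y -0.0017 yaw   39.9 off 21.66 rms 2.28 box [459.1, 287.2, 25.2, 23.0] bgr [ 64 110  52]
lid_oblong       conf 0.78 x 0.5150 y 0.1401 yaw   22.8 off 0.54 rms 0.32 box [339.1, 142.8, 70.9, 82.7] bgr [130 129 132]
lid_oblong       conf 0.72 x 0.2914 y 0.2947 yaw   71.5 off 5.85 rms 2.38 box [198.2, 344.7, 74.6, 26.2] bgr [ 68 108  78]
shift mm [-17.7 132.3   2.8] turn [ -0.1   0.1 -24.1] rows 3
```

The large lid is seated. Next is the small round lid.

servo_tool(commands=[-0.04,0.005,0.05,0,0,0,0.05,-0.0785,0.009,0.1,0,0,0,0.05,-0.0785,0.009,0.14,0,0,0,0.05,-0.0785,0.009,0.17,0,0,0,0.05,-0.0785,0.009,0.176,0,0,0,0.05,-0.0785,0.009,0.176,0,0,0,0.05,-0.0785,0.009,0.176,0,0,0,0.005,-0.0785,0.009,0.176,0,0,0,0.005,-0.0785,0.009,0.176,0,0,0,0.005,-0.0785,0.009,0.176,0,0,0,0.005])

```text
time: 30.58
tool_pos: [0.4584, 0.2637, 0.0282]
ee_rot: [-3.14, 0.0, -0.001]
wrist_force: [-0.1, -1.1, 3.0]
width: 0.0213
finger_force: 30.0
```

servo_tool(commands=[0,0,0,0,0,0,0.005,0,0,0,0,0,0,0.005])

```text
time: 30.82
tool_pos: [0.4584, 0.2637, 0.0282]
ee_rot: [-3.14, 0.0, -0.001]
wrist_force: [0.0, -0.1, 4.9]
width: 0.0213
finger_force: 30.0
```

Run:
```python
from s import *
state()
go(.545,.131,.20,0)
```

```text
t 30.82 pos [458.4 263.7  28.2] rpy [-1.799e+02  0.000e+00 -1.000e-01] F [ 0.  -0.1  4.9] w 0.0213 f 30.0 q [0.41 0.16 1.68 0.   1.31 1.99] toolz [-0.  0. -1.]
shift mm [  86.7  132.4 -172. ] turn [-0.1  0.  -0.1] rows 4
```

servo_tool(commands=[0,0,-0.05,0,0,0,0.005,0,0,-0.11,0,0,0,0.005,0.04,0.05,-0.165,0,0,0,0.005,0.0865,0.09,-0.172,0,0,0,0.005,0.0865,0.1325,-0.172,0,0,0,0.005,0.0865,0.1325,-0.172,0,0,0,0.005,0.0865,0.1325,-0.172,0,0,0,0.005,0.0865,0.1325,-0.172,0,0,0,0.005,0.0865,0.1325,-0.172,0,0,0,0.005])

```text
time: 31.95
tool_pos: [0.544, 0.1321, 0.1987]
ee_rot: [-3.14, 0.002, 0.001]
wrist_force: [-0.3, 0.0, -0.1]
width: 0.0212
finger_force: 30.0
```

Run:
```python
from s import *
state()
p=shot("wrist")
find("can_round_small",p);held("lid_round_small",p,.0282)
go(.666,.1305,.095,0)
```

```text
t 31.95 pos [544.  132.1 198.7] rpy [-1.799e+02  1.000e-01  1.000e-01] F [-0.3  0.  -0.1] w 0.0212 f 30.0 q [0.14 0.11 1.38 0.   1.65 1.71] toolz [-0.  0. -1.]
can_round_small  conf 0.68 x 0.6673 y 0.1314 yaw    0.1 off 0.52 rms 0.20 box [222.1, 4.7, 68.1, 76.5] bgr [81 82 88]
lid_round_small  conf 0.83 x 0.5408 y 0.1330 yaw   -0.1 off 0.68 rms 0.78 box [201.7, 183.4, 104.7, 98.4] bgr [118 122 129]
   rel TCP mm [-3.4  1.2]
shift mm [121.9   1.3 103.8] turn [-0.1  0.1  0. ] rows 3
```

servo_tool(commands=[0.06,0.002,0,0,0,0,0.005,0.12,0.002,0.02,0,0,0,0.005,0.1265,0.002,0.08,0,0,0,0.005,0.1265,0.002,0.106,0,0,0,0.005,0.1265,0.002,0.106,0,0,0,0.005,0.1265,0.002,0.106,0,0,0,0.005,0.1265,0.002,0.106,0,0,0,0.005])

```text
time: 32.98
tool_pos: [0.6722, 0.1292, 0.0961]
ee_rot: [-3.14, -0.003, -0.001]
wrist_force: [0.0, 0.3, -0.4]
width: 0.0209
finger_force: 30.0
```

Run:
```python
from s import *
state();go(.6707,.1302,.0705,0)
```

```text
t 32.98 pos [672.2 129.2  96.1] rpy [-179.9   -0.2   -0. ] F [ 0.   0.3 -0.4] w 0.0209 f 30.0 q [0.11 0.43 1.19 0.   1.52 1.68] toolz [ 0.  0. -1.]
shift mm [-1.6 -1.  25.6] turn [-0.1 -0.2 -0. ] rows 1
```

servo_tool(commands=[-0.0005,-0.0005,0.01,0,0,0,0.005,-0.0005,-0.0005,0.018,0,0,0,0.005,-0.0005,-0.0005,0.025,0,0,0,0.005,-0.0005,-0.0005,0.025,0,0,0,0.005])

```text
time: 33.48
tool_pos: [0.6701, 0.1294, 0.0696]
ee_rot: [-3.141, 0.001, -0.001]
wrist_force: [-2.9, 0.1, 6.8]
width: 0.0215
finger_force: 30.0
```

Run:
```python
from s import *
state();go(.6707,.1302,.0705,0)
```

```text
t 33.48 pos [670.1 129.4  69.6] rpy [-1.799e+02  1.000e-01 -0.000e+00] F [-2.9  0.1  6.8] w 0.0215 f 30.0 q [0.11 0.44 1.22 0.   1.47 1.68] toolz [-0.  0. -1.]
shift mm [ 0.5 -0.8 -0.9] turn [-0.1  0.1 -0. ] rows 1
```

servo_tool(commands=[0,0,-0.0005,0,0,0,0.05,0,0,-0.0005,0,0,0,0.05,0,0,-0.0005,0,0,0,0.05,0,0,-0.04,0,0,0,0.05,0,0,-0.1,0,0,0,0.05,-0.05,0,-0.13,0,0,0,0.05,-0.1,-0.005,-0.13,0,0,-10,0.05,-0.155,-0.01,-0.13,0,0,-23,0.05,-0.155,-0.01,-0.13,0,0,-23,0.05,-0.155,-0.01,-0.13,0,0,-23,0.05])

```text
time: 34.72
tool_pos: [0.5151, 0.1395, 0.1982]
ee_rot: [-3.14, 0.001, 0.4]
wrist_force: [-1.0, 0.1, 0.4]
width: 0.0501
finger_force: 0.0
```

servo_tool(commands=[0,0,0,0,0,0,0.05,0,0,0,0,0,0,0.05])

```text
time: 34.98
tool_pos: [0.5162, 0.1393, 0.198]
ee_rot: [-3.14, 0.001, 0.4]
wrist_force: [0.2, -0.3, 0.3]
width: 0.0509
finger_force: 0.0
```

Run:
```python
from s import *
state()
p=shot("wrist");cv2.imwrite("pics/w10.png",p["img"])
find("lid_round_small",p,.042);find("can_oblong",p)
for q,e,d in find("lid_oblong",p):
    if abs(q[1]-.14)<.04 and q[0]>.45: go(q[0],q[1],.028,np.degrees(q[2]))
```

```text
t 34.98 pos [516.2 139.3 198. ] rpy [-1.799e+02  1.000e-01  2.290e+01] F [ 0.2 -0.3  0.3] w 0.0509 f 0.0 q [0.16 0.06 1.44 0.   1.65 1.33] toolz [-0.  0. -1.]
lid_round_small  conf 0.95 x 0.6654 y 0.1300 yaw   -3.0 off 0.84 rms 1.34 box [296.6, 0.3, 73.9, 65.5] bgr [116 117 121]
lid_round_small  conf 0.57 x 0.5172 y -0.1241 yaw  -32.8 off -3.40 rms 2.55 box [453.0, 238.1, 55.5, 74.2] bgr [ 56  79 100]
can_oblong       conf 0.63 x 0.6582 y -0.0045 yaw    0.5 off 0.86 rms 0.36 box [390.7, 46.0, 119.5, 108.1] bgr [79 78 81]
lid_oblong       conf 0.92 x 0.3699 y 0.0408 yaw  -74.7 off 18.65 rms 2.05 box [257.9, 296.8, 56.7, 53.3] bgr [61 92 53]
lid_oblong       conf 0.85 x 0.3126 y 0.3103 yaw  -34.3 off 10.60 rms 1.87 box [24.2, 241.3, 65.8, 48.8] bgr [ 59 104  54]
lid_oblong       conf 0.72 x 0.3599 y 0.1413 yaw   10.4 off 19.37 rms 2.48 box [162.3, 250.7, 48.6, 58.3] bgr [ 53  95 169]
lid_oblong       conf 0.57 x 0.5153 y 0.1401 yaw   22.6 off 1.27 rms 0.40 box [228.5, 134.2, 52.8, 72.3] bgr [126 125 127]
shift mm [ 1.0e-01 -6.0e-01  1.7e+02] turn [-0.1  0.1  0.3] rows 3
```

servo_tool(commands=[0,-0.001,0.06,0,0,0,0.05,0,-0.001,0.12,0,0,0,0.05,0,-0.001,0.155,0,0,0,0.05,0,-0.001,0.169,0,0,0,0.05,0,-0.001,0.169,0,0,0,0.05,0,-0.001,0.169,0,0,0,0.005,0,-0.001,0.169,0,0,0,0.005,0,-0.001,0.169,0,0,0,0.005,0,-0.001,0.169,0,0,0,0.005,0,-0.001,0.169,0,0,0,0.005])

```text
time: 36.42
tool_pos: [0.5153, 0.1404, 0.0298]
ee_rot: [-3.141, 0.0, 0.401]
wrist_force: [-0.3, -0.1, 1.9]
width: 0.0138
finger_force: 30.0
```

servo_tool(commands=[0,0,0,0,0,0,0.005,0,0,0,0,0,0,0.005])

```text
time: 36.67
tool_pos: [0.5153, 0.1404, 0.0297]
ee_rot: [-3.141, 0.0, 0.4]
wrist_force: [-0.6, -0.5, 4.9]
width: 0.0138
finger_force: 30.0
```

Run:
```python
from s import *
state()
go(.54,-.004,.20,3)
```

```text
t 36.67 pos [515.3 140.4  29.7] rpy [-179.9    0.    22.9] F [-0.6 -0.5  4.9] w 0.0138 f 30.0 q [0.16 0.17 1.67 0.   1.31 1.33] toolz [-0.  0. -1.]
shift mm [ -33.6  142.4 -170.4] turn [-0.1  0.  19.9] rows 4
```

servo_tool(commands=[0,0,-0.05,0,0,0,0.005,0,0,-0.11,0,0,0,0.005,-0.012,0.05,-0.165,0,0,10,0.005,-0.024,0.1,-0.17,0,0,20,0.005,-0.0335,0.1425,-0.17,0,0,20,0.005,-0.0335,0.1425,-0.17,0,0,20,0.005,-0.0335,0.1425,-0.17,0,0,20,0.005,-0.0335,0.1425,-0.17,0,0,20,0.005,-0.0335,0.1425,-0.17,0,0,20,0.005])

```text
time: 37.8
tool_pos: [0.5397, -0.0028, 0.1987]
ee_rot: [-3.14, 0.002, 0.053]
wrist_force: [-1.0, 0.4, -0.9]
width: 0.0135
finger_force: 30.0
```

Run:
```python
from s import *
state()
p=shot("wrist");cv2.imwrite("pics/w11.png",p["img"])
find("can_oblong",p);held("lid_oblong",p,.0297);find("lid_round_small",p,.042)
```

```text
t 37.80 pos [539.7  -2.8 198.7] rpy [-1.799e+02  1.000e-01  3.100e+00] F [-1.   0.4 -0.9] w 0.0135 f 30.0 q [-0.11  0.07  1.42  0.    1.65  1.41] toolz [-0.  0. -1.]
can_oblong       conf 0.94 x 0.6570 y -0.0047 yaw    0.7 off 2.07 rms 0.83 box [236.3, 1.5, 62.8, 97.7] bgr [94 94 99]
lid_oblong       conf 0.96 x 0.4890 y 0.0918 yaw  -65.1 off 46.82 rms 3.45 box [80.5, 276.9, 48.4, 32.5] bgr [ 51 100 172]
lid_oblong       conf 0.89 x 0.5434 y -0.0015 yaw    2.8 off 7.11 rms 2.60 box [203.6, 158.3, 100.0, 134.0] bgr [127 128 133]
lid_oblong       conf 0.75 x 0.4853 y -0.0009 yaw    3.9 off 58.09 rms 3.29 box [236.6, 291.3, 20.9, 20.2] bgr [ 59 109  47]
lid_oblong       conf 0.74 x 0.4391 y 0.1467 yaw  -25.9 off 46.67 rms 3.19 box [7.4, 343.4, 39.8, 25.3] bgr [ 59 101  56]
   rel TCP mm [-50.7  94.9]
   rel TCP mm [3.6 1.6]
   rel TCP mm [-54.5   2.2]
   rel TCP mm [-100.7  149.8]
lid_round_small  conf 0.79 x 0.6656 y 0.1304 yaw    5.4 off 0.24 rms 1.27 box [72.3, 0.0, 71.9, 69.6] bgr [118 119 124]
lid_round_small  conf 0.72 x 0.6579 y 0.1058 yaw   10.5 off 13.59 rms 2.79 box [128.0, 7.8, 29.4, 60.4] bgr [65 63 62]
```

View pics/w11.png

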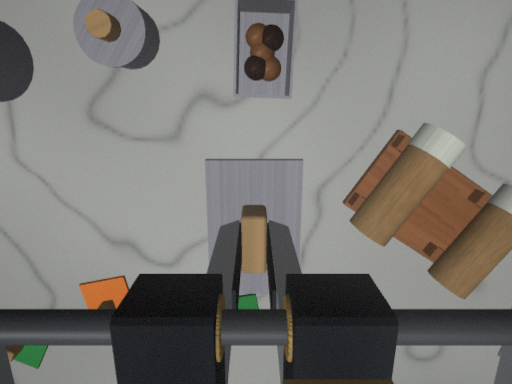

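The small lid sits on its can at top left, and both tubes lie in the cradle. The oblong can is slightly clipped at the top of the view, so I'll back off 4 cm and raise a little to measure its yaw.

servo_tool(commands=[-0.04,0,-0.01,0,0,0,0.005,-0.04,0,-0.01,0,0,0,0.005,-0.04,0,-0.01,0,0,0,0.005,-0.04,0,-0.01,0,0,0,0.005,-0.04,0,-0.01,0,0,0,0.005])

```text
time: 38.62
tool_pos: [0.5003, -0.006, 0.2086]
ee_rot: [-3.14, 0.002, 0.051]
wrist_force: [-0.5, 0.3, -0.2]
width: 0.0138
finger_force: 30.0
```

Run:
```python
from s import *
state()
p=shot("wrist");T=toolT();print("front edge rel",ray(p,(254,158.7),T[2,3]-.0297+.012)[:2]-T[:2,3])
r=find("can_oblong",p);find("lid_round_small",p,.042);find("lid_round_small",p,.05)
q=r[0][0];go(q[0],q[1]-.0014,.09,np.degrees(q[2]))
p=shot("top");find("can_oblong",p)
p=shot("scene");find("can_oblong",p)
```

```text
t 38.62 pos [500.3  -6.  208.6] rpy [-1.799e+02  1.000e-01  3.000e+00] F [-0.5  0.3 -0.2] w 0.0138 f 30.0 q [-0.13 -0.02  1.5   0.    1.67  1.39] toolz [-0.  0. -1.]
front edge rel [0.04292923 0.00298554]
can_oblong       conf 0.77 x 0.6371 y -0.0051 yaw  -88.2 off 15.48 rms 2.17 box [231.8, 1.2, 62.4, 58.4] bgr [92 92 98]
lid_round_small  conf 0.98 x 0.6496 y 0.1294 yaw   -3.4 off 14.55 rms 3.51 box [76.0, 0.0, 67.1, 23.2] bgr [124 119 118]
lid_round_small  conf 0.45 x 0.6417 y 0.1068 yaw   13.3 off 18.93 rms 3.13 box [113.8, 0.0, 42.8, 30.0] bgr [67 65 64]
lid_round_small  conf 0.98 x 0.6477 y 0.1262 yaw  -34.1 off 15.51 rms 3.52 box [76.0, 0.0, 67.1, 23.2] bgr [124 119 118]
lid_round_small  conf 0.45 x 0.6401 y 0.1041 yaw  -68.0 off 19.87 rms 3.14 box [113.8, 0.0, 42.8, 30.0] bgr [67 65 64]
shift mm [137.    7.7 118.5] turn [ 0.   0.1 91.1] rows 9
can_oblong       conf 0.73 x 0.6835 y -0.0054 yaw   82.3 off 6.45 rms 1.03 box [266.8, 139.7, 21.2, 13.2] bgr [78 74 77]
can_oblong       conf 0.71 x 0.5649 y 0.3770 yaw   18.4 off 1.82 rms 0.49 box [303.4, 172.3, 24.4, 19.6] bgr [91 94 97]
can_oblong       conf 0.63 x 0.6632 y -0.0026 yaw    1.4 off 1.29 rms 0.33 box [232.9, 214.3, 29.1, 23.7] bgr [85 88 92]
```

Backing off was the wrong direction, so I'll move forward instead.

servo_tool(commands=[0.06,0,-0.02,0,0,0,0.005,0.07,0,-0.02,0,0,0,0.005,0.07,0,-0.02,0,0,0,0.005,0.07,0,-0.02,0,0,0,0.005,0.07,0,-0.02,0,0,0,0.005])

```text
time: 39.65
tool_pos: [0.5691, -0.0025, 0.2294]
ee_rot: [-3.141, 0.001, 0.051]
wrist_force: [-0.2, 0.6, -0.6]
width: 0.014
finger_force: 30.0
```

Run:
```python
from s import *
state()
p=shot("wrist")
r=find("can_oblong",p);find("lid_round_small",p,.042);find("lid_round_small",p,.05)
q=r[0][0];go(q[0],q[1]-.0014,.09,np.degrees(q[2]))
```

```text
t 39.65 pos [569.1  -2.5 229.4] rpy [-1.799e+02  1.000e-01  2.900e+00] F [-0.2  0.6 -0.6] w 0.0140 f 30.0 q [-0.1   0.13  1.3   0.    1.71  1.42] toolz [-0.  0. -1.]
can_oblong       conf 0.95 x 0.6583 y -0.0048 yaw    1.1 off 1.89 rms 0.47 box [235.3, 40.2, 55.0, 86.5] bgr [100 100 105]
lid_round_small  conf 0.65 x 0.6661 y 0.1303 yaw    1.5 off 0.42 rms 0.33 box [93.3, 34.8, 65.7, 65.7] bgr [127 127 131]
lid_round_small  conf 0.65 x 0.6656 y 0.1274 yaw    2.7 off 1.21 rms 0.35 box [93.3, 34.8, 65.7, 65.7] bgr [127 127 131]
shift mm [ 88.7   8.5 139.1] turn [-0.1  0.1  1.8] rows 3
```

servo_tool(commands=[0.06,0.0055,0.03,0,0,1,0.005,0.0885,0.0085,0.08,0,0,1,0.005,0.0885,0.0085,0.134,0,0,1,0.005,0.0885,0.0085,0.134,0,0,1,0.005,0.0885,0.0085,0.134,0,0,1,0.005,0.0885,0.0085,0.134,0,0,1,0.005,0.0885,0.0085,0.134,0,0,1,0.005])

```text
time: 40.72
tool_pos: [0.6599, -0.0064, 0.0981]
ee_rot: [-3.141, -0.004, 0.034]
wrist_force: [0.4, -0.4, -0.2]
width: 0.0135
finger_force: 30.0
```

Run:
```python
from s import *
state();go(.6583,-.0062,.0717,2)
```

```text
t 40.73 pos [659.9  -6.4  98.1] rpy [-180.    -0.2    1.9] F [ 0.4 -0.4 -0.2] w 0.0135 f 30.0 q [-0.1   0.37  1.26  0.    1.5   1.44] toolz [ 0.  0. -1.]
shift mm [-1.6 -0.2 26.4] turn [-0.  -0.2 -0.1] rows 1
```

servo_tool(commands=[0,0,0.01,0,0,0,0.005,0,0,0.018,0,0,0,0.005,0,0,0.0255,0,0,0,0.005,0,0,0.0255,0,0,0,0.005])

```text
time: 41.22
tool_pos: [0.658, -0.0062, 0.0715]
ee_rot: [-3.141, 0.002, 0.034]
wrist_force: [-4.3, 0.4, 9.6]
width: 0.0137
finger_force: 30.0
```

Run:
```python
from s import *
state();go(.6583,-.0062,.0717,2)
```

```text
t 41.23 pos [658.   -6.2  71.5] rpy [-1.799e+02  1.000e-01  2.000e+00] F [-4.3  0.4  9.6] w 0.0137 f 30.0 q [-0.1   0.39  1.29  0.    1.46  1.44] toolz [-0.  0. -1.]
shift mm [ 0.3  0.  -0.2] turn [-0.1  0.1 -0. ] rows 1
```

servo_tool(commands=[0,0,-0.0005,0,0,0,0.05,0,0,-0.0005,0,0,0,0.05,0,0,-0.0005,0,0,0,0.05,0,0,-0.04,0,0,0,0.05,0,0,-0.1,0,0,0,0.05,-0.05,0,-0.15,0,0,0,0.05,-0.1,0,-0.16,0,0,0,0.05,-0.1,0,-0.16,0,0,0,0.05,-0.1,0,-0.16,0,0,0,0.05])

```text
time: 42.35
tool_pos: [0.5591, -0.0098, 0.229]
ee_rot: [-3.14, 0.001, 0.034]
wrist_force: [-0.1, 0.2, 0.3]
width: 0.0499
finger_force: 0.0
```

Run:
```python
from s import *
state()
p=shot("wrist");cv2.imwrite("pics/w12.png",p["img"])
for q,e,d in find("lid_oblong",p,.042): pass
go(.42,.385,.24,100)
```

```text
t 42.35 pos [559.1  -9.8 229. ] rpy [-1.799e+02  1.000e-01  1.900e+00] F [-0.1  0.2  0.3] w 0.0499 f 0.0 q [-0.12  0.11  1.32  0.    1.71  1.42] toolz [-0.  0. -1.]
lid_oblong       conf 0.77 x 0.6570 y -0.0047 yaw    2.2 off 0.51 rms 0.26 box [223.2, 26.5, 61.3, 91.4] bgr [130 128 130]
lid_oblong       conf 0.71 x 0.3962 y 0.0190 yaw  -79.4 off 15.51 rms 1.95 box [196.5, 290.3, 57.8, 17.7] bgr [ 60 106  49]
lid_oblong       conf 0.60 x 0.3191 y 0.2785 yaw   -6.4 off 26.40 rms 2.30 box [5.0, 344.0, 21.9, 15.7] bgr [ 75 103 125]
shift mm [-126.  -399.3  -11. ] turn [ -0.2   0.1 -98.1] rows 10
```

The oblong lid is seated. Next I go to the square lid.

servo_tool(commands=[-0.126,-0.399,-0.011,0,0,-98,0.06,-0.126,-0.399,-0.011,0,0,-98,0.06,-0.126,-0.399,-0.011,0,0,-98,0.06,-0.126,-0.399,-0.011,0,0,-98,0.06,-0.126,-0.399,-0.011,0,0,-98,0.06,-0.126,-0.399,-0.011,0,0,-98,0.06,-0.126,-0.399,-0.011,0,0,-98,0.06,-0.126,-0.399,-0.011,0,0,-98,0.06,-0.126,-0.399,-0.011,0,0,-98,0.06,-0.126,-0.399,-0.011,0,0,-98,0.06])

```text
time: 43.7
tool_pos: [0.4197, 0.3854, 0.2395]
ee_rot: [-3.138, -0.0, 1.744]
wrist_force: [-0.1, 0.4, -0.6]
width: 0.0602
finger_force: 0.0
```

servo_tool(commands=[0,0,0,0,0,0,0.06,0,0,0,0,0,0,0.06])

```text
time: 43.95
tool_pos: [0.4196, 0.3846, 0.2407]
ee_rot: [-3.14, -0.001, 1.743]
wrist_force: [0.5, -0.3, 0.2]
width: 0.0599
finger_force: 0.0
```

Run:
```python
from s import *
state()
p=shot("wrist");cv2.imwrite("pics/w13.png",p["img"])
r=find("lid_square",p);find("water",p);find("can_square",p)
q=r[0][0];go(q[0],q[1],.028,114)
```

```text
t 43.95 pos [419.6 384.6 240.7] rpy [-1.799e+02 -1.000e-01  9.980e+01] F [ 0.5 -0.3  0.2] w 0.0599 f 0.0 q [0.64 0.13 1.28 0.   1.74 0.47] toolz [-0.  0. -1.]
lid_square       conf 0.95 x 0.4190 y 0.3889 yaw  -66.7 off 0.94 rms 0.43 box [222.7, 129.1, 66.4, 66.5] bgr [127 126 128]
water            conf 0.73 x 0.4027 y 0.5051 yaw    5.0 off 16.34 rms 2.58 box [221.4, 0.3, 78.8, 66.1] bgr [121 122 121]
can_square       conf 0.91 x 0.5665 y 0.3695 yaw  -76.1 off 0.44 rms 0.31 box [337.1, 166.2, 69.5, 69.8] bgr [80 80 84]
shift mm [  4.    0.6 213.1] turn [ -0.1  -0.1 -14.1] rows 4
```

View pics/w13.png

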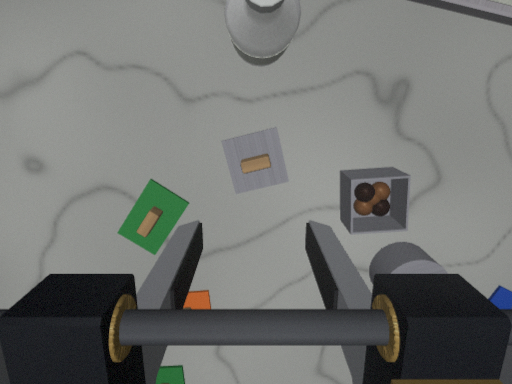

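The square lid's bar (256,165) lies roughly along the closing line. I'll grip it lengthwise, which keeps the gripper body clear of the bottle.

servo_tool(commands=[0.004,0.0005,0.06,0,0,-7,0.06,0.004,0.0005,0.12,0,0,-14,0.06,0.004,0.0005,0.17,0,0,-14,0.06,0.004,0.0005,0.2,0,0,-14,0.06,0.004,0.0005,0.212,0,0,-14,0.06,0.004,0.0005,0.212,0,0,-14,0.06,0.004,0.0005,0.212,0,0,-14,0.02,0.004,0.0005,0.212,0,0,-14,0.02,0.004,0.0005,0.212,0,0,-14,0.02,0.004,0.0005,0.212,0,0,-14,0.02])

```text
time: 45.4
tool_pos: [0.4194, 0.3894, 0.0302]
ee_rot: [3.141, -0.002, 1.989]
wrist_force: [-0.3, 0.6, 3.5]
width: 0.0334
finger_force: 30.0
```

servo_tool(commands=[0,0,0,0,0,0,0.02,0,0,0,0,0,0,0.02])

```text
time: 45.65
tool_pos: [0.4194, 0.3894, 0.0302]
ee_rot: [3.141, -0.002, 1.989]
wrist_force: [-0.3, -0.7, 5.8]
width: 0.0337
finger_force: 30.0
```

Run:
```python
from s import *
state()
go(.50,.385,.22,103.7)
go(.5665,.27,.22,103.7)
```

```text
t 45.65 pos [419.4 389.4  30.2] rpy [ 1.800e+02 -1.000e-01  1.139e+02] F [-0.3 -0.7  5.8] w 0.0337 f 30.0 q [0.65 0.24 1.57 0.   1.33 0.23] toolz [-0.  0. -1.]
shift mm [ -36.3   72.  -189.8] turn [ 0.  -0.1 10.2] rows 4
shift mm [-168.4   86.1 -190. ] turn [ 0.  -0.1 10.2] rows 5
```

servo_tool(commands=[0,0,-0.05,0,0,0,0.02,0,0,-0.11,0,0,0,0.02,-0.03,0.02,-0.165,0,0,10,0.02,-0.08,0.05,-0.19,0,0,10,0.02,-0.13,0.08,-0.19,0,0,10,0.02,-0.176,0.108,-0.19,0,0,10,0.02,-0.176,0.108,-0.19,0,0,10,0.02,-0.176,0.108,-0.19,0,0,10,0.02,-0.176,0.108,-0.19,0,0,10,0.02,-0.176,0.108,-0.19,0,0,10,0.02])

```text
time: 46.9
tool_pos: [0.5883, 0.2728, 0.219]
ee_rot: [-3.14, -0.002, 1.816]
wrist_force: [0.3, -0.2, -0.5]
width: 0.0339
finger_force: 30.0
```

Run:
```python
from s import *
state()
p=shot("wrist");cv2.imwrite("pics/w14.png",p["img"])
r=find("can_square",p);held("lid_square",p,.0302);T=toolT()
for x,y in((0,.034),(.034,0),(0,0)): print(np.round(proj(p,(T@np.array([[x,y,.0302-.012,1]]).T).T[:,:3]),1))
q=r[0][0]
```

```text
t 46.90 pos [588.3 272.8 219. ] rpy [-1.799e+02 -1.000e-01  1.041e+02] F [ 0.3 -0.2 -0.5] w 0.0339 f 30.0 q [0.35 0.31 1.1  0.   1.73 0.1 ] toolz [-0.  0. -1.]
can_square       conf 0.57 x 0.5664 y 0.3697 yaw  -76.1 off 1.18 rms 0.60 box [222.9, 36.8, 67.2, 75.0] bgr [93 93 98]
lid_square       conf 0.89 x 0.5866 y 0.2754 yaw  -75.8 off 5.47 rms 2.39 box [195.7, 178.5, 119.7, 106.4] bgr [122 124 130]
lid_square       conf 0.34 x 0.6142 y 0.1739 yaw    5.4 off 31.01 rms 2.67 box [224.2, 348.2, 69.7, 34.7] bgr [85 81 81]
   rel TCP mm [-1.9  2.9]
   rel TCP mm [ 25.6 -98.6]
[[311.7 233. ]]
[[255.6 178.3]]
[[255.4 233. ]]
```

View pics/w14.png

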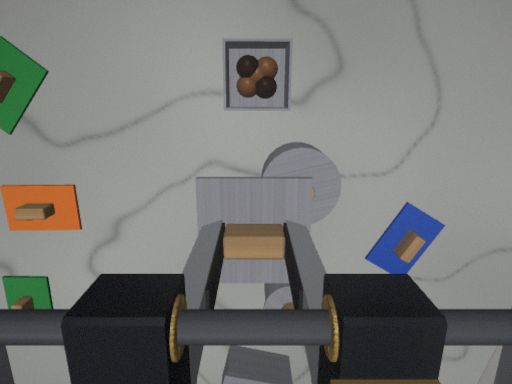

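The held square lid is centred at (254,230) and parallel to the square can (257,75). The computed shift is about 99 mm forward and 3.5 mm to the right.

servo_tool(commands=[0.06,0.002,0.02,0,0,0,0.02,0.099,0.0035,0.07,0,0,0,0.02,0.099,0.0035,0.12,0,0,0,0.02,0.099,0.0035,0.124,0,0,0,0.02,0.099,0.0035,0.124,0,0,0,0.02,0.099,0.0035,0.124,0,0,0,0.02,0.099,0.0035,0.124,0,0,0,0.02])

```text
time: 47.92
tool_pos: [0.57, 0.369, 0.0978]
ee_rot: [3.138, -0.003, 1.813]
wrist_force: [-0.3, -0.0, -0.1]
width: 0.0335
finger_force: 30.0
```

Run:
```python
from s import *
state();go(.5676,.3700,.0722,104)
```

```text
t 47.92 pos [570.  369.   97.8] rpy [ 1.798e+02 -1.000e-01  1.039e+02] F [-0.3 -0.  -0.1] w 0.0335 f 30.0 q [0.49 0.42 1.21 0.   1.52 0.25] toolz [ 0.  0. -1.]
shift mm [ 1.5 -2.2 25.6] turn [ 0.2 -0.1 -0.1] rows 1
```

servo_tool(commands=[0.0015,-0.001,0.008,0,0,0,0.02,0.0015,-0.001,0.014,0,0,0,0.02,0.0015,-0.001,0.014,0,0,0,0.02])

```text
time: 48.3
tool_pos: [0.5664, 0.3696, 0.0793]
ee_rot: [-3.138, -0.001, 1.814]
wrist_force: [0.1, -0.2, -1.3]
width: 0.0337
finger_force: 30.0
```

Run:
```python
from s import *
state();go(.5676,.3700,.0722,104)
```

```text
t 48.30 pos [566.4 369.6  79.3] rpy [-179.8   -0.   103.9] F [ 0.1 -0.2 -1.3] w 0.0337 f 30.0 q [0.49 0.43 1.23 0.   1.49 0.25] toolz [-0. -0. -1.]
shift mm [0.1 1.3 7.1] turn [-0.2 -0.  -0.1] rows 1
```

servo_tool(commands=[0,0.0007,0.004,0,0,0,0.02,0,0.0007,0.008,0,0,0,0.02,0,0.0007,0.008,0,0,0,0.02,0,0.0007,0.008,0,0,0,0.02])

```text
time: 48.8
tool_pos: [0.5678, 0.3702, 0.0727]
ee_rot: [-3.14, -0.001, 1.814]
wrist_force: [-0.5, 0.0, -0.7]
width: 0.034
finger_force: 30.0
```

Run:
```python
from s import *
state();go(.5676,.3700,.0722,104)
```

```text
t 48.80 pos [567.8 370.2  72.7] rpy [-1.799e+02 -1.000e-01  1.039e+02] F [-0.5  0.  -0.7] w 0.0340 f 30.0 q [0.49 0.43 1.23 0.   1.48 0.25] toolz [-0.  0. -1.]
shift mm [-0.1 -0.2  0.5] turn [-0.1 -0.1 -0.1] rows 1
```

In and free of force. I'll release, retreat to a spot above everything, and check all of it.

servo_tool(commands=[0,0,0.0005,0,0,0,0.06,0,0,0.0005,0,0,0,0.06,0,0,0.0005,0,0,0,0.06,0,0,-0.04,0,0,0,0.06,0,0,-0.1,0,0,0,0.06,0,0,-0.16,0,0,0,0.06,-0.06,0,-0.2,0,0,0,0.06,-0.12,0,-0.22,0,0,0,0.06,-0.12,0,-0.22,0,0,0,0.06])

```text
time: 49.92
tool_pos: [0.5987, 0.2504, 0.2959]
ee_rot: [3.138, -0.001, 1.81]
wrist_force: [0.2, 0.4, -0.4]
width: 0.0601
finger_force: 0.0
```

servo_tool(commands=[0,0,0,0,0,0,0.06,0,0,0,0,0,0,0.06])

```text
time: 50.18
tool_pos: [0.5964, 0.2547, 0.291]
ee_rot: [-3.138, -0.002, 1.816]
wrist_force: [-0.4, -0.2, -0.3]
width: 0.0598
finger_force: 0.0
```

Run:
```python
from s import *
state()
p=shot("wrist");cv2.imwrite("pics/w15.png",p["img"])
for n in("lid_square","lid_round_large","lid_round_small","lid_oblong"): find(n,p,.042,.4)
p=shot("top");print("TOP");cv2.imwrite("pics/top3.png",cv2.resize(p["img"][60:320,100:450],None,fx=2.2,fy=2.2,interpolation=cv2.INTER_CUBIC))
tubes(p);find("pin",p,.017)
for n in("lid_square","lid_round_large","lid_round_small","lid_oblong"): find(n,p,.042,.4)
for n in("water","jar","bowl"):find(n,p)
p=shot("scene");print("SCENE");tubes(p)
```

```text
t 50.17 pos [596.4 254.7 291. ] rpy [-1.798e+02 -1.000e-01  1.040e+02] F [-0.4 -0.2 -0.3] w 0.0598 f 0.0 q [0.32 0.32 0.95 0.   1.87 0.07] toolz [-0.  0. -1.]
lid_round_small  conf 0.94 x 0.6662 y 0.1292 yaw   -7.5 off -0.16 rms 0.41 box [260.0, 244.5, 47.0, 42.9] bgr [116 116 120]
lid_oblong       conf 0.96 x 0.3735 y 0.1792 yaw   14.9 off 4.70 rms 0.74 box [35.0, 160.8, 67.0, 37.5] bgr [ 48  94 166]
lid_oblong       conf 0.94 x 0.6615 y -0.0213 yaw    7.6 off 7.14 rms 1.99 box [221.8, 346.7, 60.0, 17.5] bgr [102 108 116]
lid_oblong       conf 0.90 x 0.3667 y 0.0618 yaw  -82.4 off 8.18 rms 1.98 box [34.6, 235.7, 43.9, 45.4] bgr [ 58 101  56]
lid_oblong       conf 0.74 x 0.3278 y 0.2981 yaw   65.4 off 4.34 rms 0.76 box [4.2, 26.8, 73.0, 88.2] bgr [56 99 53]
lid_oblong       conf 0.72 x 0.7697 y 0.2367 yaw   73.2 off 4.36 rms 0.79 box [347.5, 175.7, 70.8, 67.7] bgr [132  78  60]
TOP
tube 0.84 [ 0.4806 -0.247  -0.5149  1.5939] rms 0.42 in cradle frame mm [ -2.1 -56.7] yaw -29.50105793046682
tube 0.65 [ 0.5368 -0.152  -0.525   1.1958] rms 0.34 in cradle frame mm [-1.3 53.6] yaw -30.0776
[... 1347 characters left out ...]
 bgr [122 122 121]
jar              conf 0.60 x 0.7635 y 0.1112 yaw   -4.0 off 1.58 rms 0.49 box [232.0, 109.7, 23.1, 25.7] bgr [ 96  96 105]
bowl             conf 0.96 x 0.7806 y -0.1423 yaw  -27.0 off 1.68 rms 0.76 box [298.9, 106.7, 36.8, 31.3] bgr [168 166 167]
SCENE
tube 0.76 [ 0.542  -0.1516 -0.5244  0.3632] rms 0.21 in cradle frame mm [ 3.  56.6] yaw -30.04306649118399
tube 0.69 [ 0.4873 -0.2461 -0.5052  0.526 ] rms 0.17 in cradle frame mm [  3.2 -52.6] yaw -28.9432616024733
tube 0.54 [ 0.7722  0.1105 -0.6509 -0.5604] rms 1.12 in cradle frame mm [ 70.1 398.9] yaw -37.291614942673306
tube 0.47 [0.6789 0.2454 0.9062 5.1102] rms 1.38 in cradle frame mm [-78.4 468.5] yaw 51.92339357740246
```

View pics/top3.png

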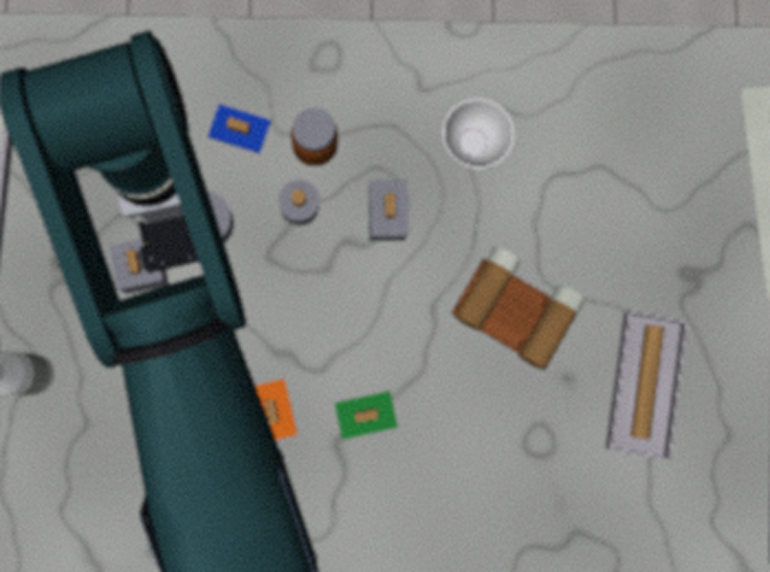

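The top view shows everything in place, but the arm hides the square and large round cans. I'll retreat towards the right and check those two by measurement.

servo_tool(commands=[-0.06,-0.02,0,0,0,20,0.06,-0.12,-0.06,0,0,0,30,0.06,-0.17,-0.1,0,0,0,40,0.06,-0.21,-0.14,0,0,0,50,0.06,-0.26,-0.14,0,0,0,60,0.06,-0.3,-0.14,0,0,0,60,0.06,-0.3,-0.14,0,0,0,60,0.06,-0.3,-0.14,0,0,0,60,0.06,-0.3,-0.14,0,0,0,60,0.06])

```text
time: 52.15
tool_pos: [0.5335, -0.0703, 0.2927]
ee_rot: [-3.14, 0.0, 0.769]
wrist_force: [-0.5, 0.1, -0.8]
width: 0.0598
finger_force: 0.0
```

Run:
```python
from s import *
state()
for v in("top","scene","wrist"):
    p=shot(v);print(v)
    for n in("lid_square","lid_round_large","lid_round_small","lid_oblong"):
        for z in((.042,.050) if v!='top' else (.042,)):
            for q,e,d in find(n,p,z,.3,False):
                if q[0]>.54 and q[1]>-.05 and e<1 and d["box"][2]>10: print(n,z,np.round(q,4),'rms %.2f'%e,d["box"],round(d["conf"],2))
    if v!='top':
        for n in ("can_square","can_round_large"): find(n,p,0,.4)
```

```text
t 52.15 pos [533.5 -70.3 292.7] rpy [-179.9    0.    44.1] F [-0.5  0.1 -0.8] w 0.0598 f 0.0 q [-0.24  0.06  1.25  0.    1.83  0.57] toolz [-0.  0. -1.]
top
lid_square 0.042 [ 0.5664  0.3711 -1.3324  1.2027] rms 0.39 [149.9, 171.5, 24.3, 22.3] 0.83
lid_round_large 0.042 [ 0.6342  0.275  -0.0095  0.4639] rms 0.21 [179.7, 147.4, 25.5, 24.0] 0.58
lid_round_small 0.042 [ 0.6648  0.1296 -0.0914 -0.0971] rms 0.21 [225.4, 142.4, 20.6, 20.2] 0.49
lid_oblong 0.042 [0.773  0.2246 1.2775 1.4561] rms 0.43 [193.5, 107.8, 28.3, 20.7] 0.93
lid_oblong 0.042 [ 0.6548 -0.0056  0.035   0.6069] rms 0.29 [266.5, 142.2, 20.9, 25.8] 0.69
scene
lid_square 0.042 [0.5717 0.3717 0.2504 1.1446] rms 0.55 [306.0, 172.9, 18.1, 11.3] 0.68
lid_square 0.05 [0.5819 0.363  0.2526 1.2275] rms 0.57 [306.0, 172.9, 18.1, 11.3] 0.68
lid_round_large 0.042 [ 0.6425  0.2737 -0.0808  0.6375] rms 0.21 [294.5, 188.3, 22.1, 12.4] 0.61
lid_round_large 0.05 [ 0.652   0.2659 -0.0303  0.7238] rms 0.22 [294.5, 188.3, 22.1, 12.4] 0.61
lid_oblong 0.042 [ 0.6605 -0.0022 -0.0903  0.5186] rms 0.67 [234.6, 210.6, 23.9, 16.6] 0.81
lid_oblong 0.042 [0.8331 0.1925 1.2919 1.4334] rms 0.46 [307.6, 220.4, 27.5, 14.0] 0.49
lid_oblong 0.05 [ 0.6699 -0.0074 -0.0919  0.6162] rms 0.68 [234.6, 210.6, 23.9, 16.6] 0.81
lid_oblong 0.05 [0.8408 0.1855 1.2916 1.5484] rms 0.48 [307.6, 220.4, 27.5, 14.0] 0.49
can_square       conf 0.55 x 0.5759 y 0.3707 yaw  -82.7 off 2.29 rms 1.01 box [305.3, 180.4, 20.3, 11.9] bgr [87 89 90]
can_round_large  conf 0.68 x 0.6526 y 0.2654 yaw  -37.8 off 2.39 rms 1.27 box [298.0, 199.6, 17.1, 6.6] bgr [90 91 92]
wrist
lid_oblong 0.042 [ 0.6567 -0.0059  0.0145  0.9673] rms 0.86 [246.5, 0.2, 85.5, 89.0] 0.95
lid_oblong 0.05 [ 0.6553 -0.0062  0.0144  1.7979] rms 0.92 [246.5, 0.2, 85.5, 89.0] 0.95
```

```bash
python3 -c "
from bench import close_job
print(close_job())"
```

```text
the job is handed in; nothing more can be done
None
```

The job is handed in (the call returned no verdict): final camera measurements put all four lids seated on their canisters, both tubes in the cradle bays and the pin in the tray, with bottle, jar and bowl unmoved, after about 52 s of the 210 s allowed.

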